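# Ease the press-fit cover off a detector head with a wedge

## Robot

A 6-joint arm with a two-finger parallel gripper is mounted at the origin on the work surface. World frame = base frame: x ahead of the robot, y to its left, z up, the work surface at z = 0. Lengths are in m, angles in rad, forces in N, time in s.
With the tool pointing down it reaches from about 0.4 to 0.825 m from the base axis. Payload 7 kg.
Tool frame: the origin (TCP) lies at the very end of the fingers, on their centre line; the grasp point (between the pads) lies 19 mm behind it; z points along the fingers, y is the line along which they close (so a half turn about z gives the same grasp; the last joint's range is limited). The gripper opens to 88 mm and grips with 3 to 60 N. Pads are 19 mm wide; open, the fingers measure 130 mm over their backs; the gripper's body (78 mm by 193 mm) begins 47 mm behind the grasp point.
Start: joints at [-0.985, 0.359, 0.012, 0, -1.224, -0.288], TCP at [0.198, -0.645, 0.197] pointing down, gripper open.
Joint ranges: [-3.07, 3.07], [-1.43, 2.12], [-1.02, 1.25], [-3.03, 1.67], [-3.05, -0], [-3.03, 3.03]. Speed limits (rad/s): [2.39, 2.39, 3.01, 3.14, 3.14, 3.14].

## Interface

Orientations are given as [roll, pitch, yaw] about the fixed x, y, z axes, in that order (R = Rz(yaw) Ry(pitch) Rx(roll)).
In Python, from station import arm gives the robot as it stands. The module is installed in compiled form; this text tells all that it offers.
- The arm moves only by the shell command python3 -m crank 'ROWS' [FORCE]. ROWS is JSON, a list of rows, each an object of numbers: "dx", "dy", "dz": the shift along the world's x, y, z in m; "twist": the turn about the world's z in degrees; "grip": the opening, from -1 (shut) to 1 (fully open). A call has exactly 5 rows; each row is the pose to reach, as a shift and turn from the pose commanded when the call began; what a row does not reach only later rows make up. A row lasts 1/12 s, in which the tool goes at most 41.7 mm and 7.16 degrees, less where a joint would pass 70% of its speed; a pose out of reach is approached as far as the arm can. A call with a gripper value outside its range is refused whole. The fingers move at their own pace and stop on an object; FORCE is the grip in N (left out, the last holds). Time passes only in rows, so rows that repeat a pose let the fingers close, or fill a call up. It gives the time, the measured TCP pose, the force, the opening and the grip force at its end, in the units of the state.
- arm.get_state(): the state, without advancing time (a new reading comes with each control period).
- arm.grab_frame(name): name is "scene" or "top" or "wrist"; returns the picture (480x640x3 uint8, red, green, blue); there is no depth.
- arm.get_calibration(name): a dict with "fx", "fy", "cx", "cy" (pixels), "cam_to_world" (4x4, takes a point from camera to world coordinates); the wrist camera has in their place "tool_from_camera" (4x4, takes a point from camera to tool coordinates, whose origin is the TCP and whose axes are the flange's). Camera axes: x right, y down, z forward; pixel columns grow to the right and rows downward; lengths in m; the calibration is good to about 2 mm. A picture is of the moment at which its call begins: read the wrist's pose just before it. get_calibration takes no time and is no camera call.
- arm.job_done(): hands the job in; it is judged then, once.
The state is a dict: "t": time; "q": joint angles; "qd": joint speeds; "joint_efforts": joint torques, N m; "eef_pos": TCP position; "ee_rot": TCP orientation; "force": force on the tool from outside, world axes, zero at the start; "moment": the same for the moment, N m; "width": finger opening in m; "gripper_force": force on a finger pad.
Only numpy, scipy, OpenCV 4.12 (cv2) and the standard library are available. Lean on these libraries where they do the work, as an engineer would, in place of code of your own. Each camera call takes 0.05 s, during which the arm holds its last target. There are 200 camera calls.

## Task

Ease the press-fitted cover off the detector head on the tilted table with the nylon wedge from the tool tray: work its blade into the pry slots at the left and right sides by turns, never letting one side get more than about 4 mm ahead of the other, until the cover stands about 7 mm off the body on both sides, even and still on its dowel pins. Raise the cover with the wedge only, never with the bare gripper. Then lay the wedge flat in its tray again, and leave the small things around it where they are.

Things in the scene. Friction and masses are not known exactly. Their poses are not given: they have to be found in the camera images.
- wedge_grip (a point): Loose white nylon wedge, 140 mm long, about 70 g. This point: centre of its handle, 12 mm above the flat underside, 88 mm behind the tip. x points to the tip, z up when it lies on its underside. Handle: 85 mm long (52 behind to 33 ahead of this point), 18 wide (y), 24 tall. It starts flat in the tool tray, within 0.3 rad of the tray's x.
- wedge_tip (a point): Middle of the underside at the wedge's tip, axes as wedge_grip. Blade: the front 55 mm, 22 mm wide; its flat underside is level with the handle's, its top rises straight from 2 mm thick at the tip to 17 mm at the handle (0.273 mm per mm).
- tool_tray_in (a point): Centre of the inner floor (3 mm above the bench) of the fixed steel tray that holds the wedge: inside 214 mm (x) by 144 mm (y), rim 18 mm above the bench. It stands to the left or right of the head; a like tray with other parts stands on the other side.
- head: Fixed body of the detector head, an open grey cast box, 84 mm (x) x 100 mm (y) x 40 mm high, on a grey tilting table; origin under its centre. x up the slope (away from the robot), y to its left, z out of its top, which leans 30 degrees towards the robot. Nothing stands beside it, 200 mm out to its left and right, from 35 mm below its top upwards.
- seam_left (a point): Middle of the left top outer edge of the body, in the seam plane (underside of the seated cover); axes as head. Here a pry slot, 34 mm wide (x), 3 mm deep below the seam plane, goes through the 10 mm wall into the hollow body, where the blade runs free to 45 mm from this point. Mouth: over the outer 5 mm the slot's floor falls by 3 mm more.
- seam_right (a point): The same point at the right side (100 mm from seam_left along -y), with the same slot and the same axes; the slot runs in along +y here and along -y at the left.
- cover_left (a point): Middle of the left lower edge of the cover, a bright aluminium plate 84 x 100 x 12 mm with a black lens tube (44 mm across, 12 high) on it; axes as head when seated. Its z in the frame of seam_left is the gap at the left. Over the slots the outer 5 mm of the cover's underside is bevelled up by 3 mm, so a mouth is 9 mm high, 6 below to 3 above the seam plane.
- cover_right (a point): Middle of the right lower edge of the cover. With the wedge's underside on the slot's floor and its tip t mm inside the edge, that side's gap is at most 0.273 x (t - 5) - 1 mm, and in practice 0.5 to 2 mm less, as wedge and arm give: check the gap and push on. Pushing in takes 6 to 20 N, pulling out less.
- cover (a joint): Rise of the left side, pivoting on the right edge, rad: 0.01 is a gap of 1 mm. 0 to 0.008 at the start, stop at 0.105. Two dowel pins on the mid line hold the cover by friction: each side takes about 6 N at its edge to rise and stays where it is left.
- cover_right_side (a joint): Rise of the right side, pivoting on the left edge, rad: 0.01 is a gap of 1 mm. 0 to 0.008 at the start, independent of the left side.
- vial: Bystander: small plastic vial, 34 mm across, 36 mm high, in front of the head.
- screw_dish: Bystander: clear dish with the cover's screws, 68 mm across, 10 mm high, in front of the head.
- tweezers: Bystander: steel tweezers lying flat, 118 mm long, 6 mm high, in front of the head.
- screwdriver: Bystander: screwdriver with black handle, 150 mm, lying in the parts tray.
- lens_ring: Bystander: black ring, 48 mm across, 14 mm high, lying in the parts tray.
There are look-alikes about, which are no part of the job. Of the things shaped like the part that bears wedge_grip, the white one is meant.

How it is judged:
By the outcome, as a careful person would: the job done as asked, in the order asked, and still so for the second after the job is handed in, with the robot touching nothing.
It also fails if it takes over 70 s, if anything falls off the work surface, if the arm or the gripper's body presses on something with over 40 N, if the wrist force passes 120 N, or if a joint passes its speed limit or range.

## Working session

There is one attempt and no reset: what is moved stays moved. The work goes in short steps, Python scripts to look and compute and a shell command to move; the robot and the scene stay as the last step left them, time stands still between calls to the robot, and variables do not carry over. Pictures are saved under pics/ and viewed, at most 10 in all, crops included, and the job is handed in when it is done.

```bash
ls; mkdir -p pics; python3 - <<'E'
from station import arm
import cv2,json,numpy as np
np.set_printoptions(precision=4,suppress=True)
for n in("scene","top"):
    cv2.imwrite(f"pics/{n}0.png",arm.grab_frame(n)[:,:,::-1])
    c=arm.get_calibration(n);print(n,c)
print(arm.get_calibration("wrist"));s=arm.get_state();print(s)
E
```

```text
pics
scene {'fx': 465.43906406144174, 'fy': 465.43906406144174, 'cx': 321.8225505570121, 'cy': 242.41809335797646, 'cam_to_world': array([[ 0.7694,  0.5037, -0.3928,  0.7398],
       [ 0.6385, -0.591 ,  0.4929, -0.4373],
       [ 0.0161, -0.63  , -0.7764,  0.7727],
       [ 0.    ,  0.    ,  0.    ,  1.    ]])}
top {'fx': 497.3334898260245, 'fy': 497.3334898260245, 'cx': 321.1922775736448, 'cy': 250.18507400805842, 'cam_to_world': array([[ 0.0181, -0.9894,  0.1439,  0.2182],
       [-0.9998, -0.018 ,  0.0021,  0.0148],
       [ 0.0005, -0.1439, -0.9896,  1.2205],
       [ 0.    ,  0.    ,  0.    ,  1.    ]])}
{'fx': 393.04997711160837, 'fy': 393.04997711160837, 'cx': 324.0549549125344, 'cy': 238.40082935458224, 'tool_from_camera': array([[ 0.0014, -0.9556, -0.2946,  0.0794],
       [ 1.    ,  0.0017, -0.001 ,  0.0015],
       [ 0.0015, -0.2946,  0.9556, -0.188 ],
       [ 0.    ,  0.    ,  0.    ,  1.    ]])}
{'t': 0.1, 'q': array([-0.9849,  0.3593,  0.0112, -0.0003, -1.2241, -0.2881]), 'qd': array([ 0.0003,  0.    ,  0.0015,  0.0015, -0.0014, -0.0007]), 'joint_efforts': array([ -0.0005, -58.4165,  29.3752,   7.0156,   0.0102,  -0.0001]), 'eef_pos': array([ 0.1979, -0.6449,  0.1961]), 'ee_rot': array([ 3.1401, -0.0002, -2.8439]), 'force': array([0.1285, 0.1425, 0.0036]), 'moment': array([ 0.0171, -0.023 ,  0.0061]), 'gripper_force': 0.0, 'width': 0.08780395340123773}
```

View pics/top0.png

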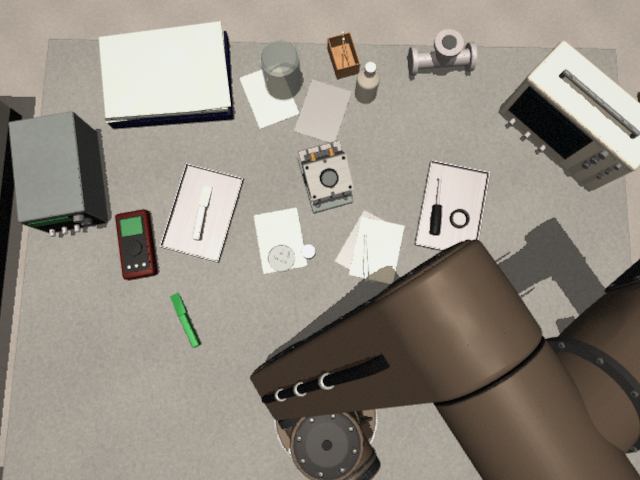

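View pics/scene0.png

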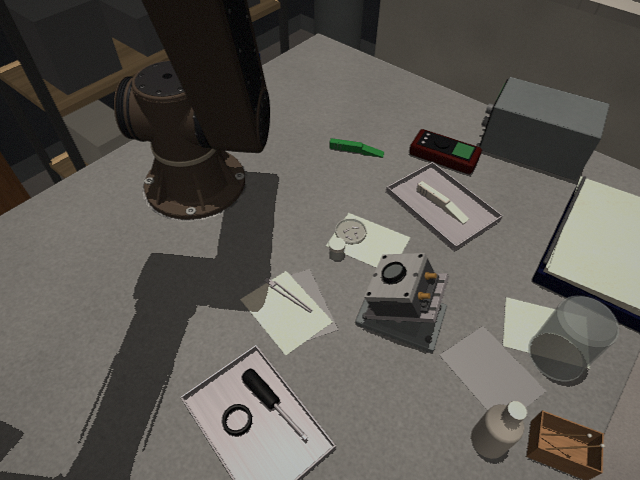

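```bash
cat > h.py <<'E'
from station import arm
import cv2,numpy as np
from scipy.spatial.transform import Rotation as R
np.set_printoptions(precision=4,suppress=True)
def cam(n):
    c=arm.get_calibration(n)
    K=np.array([[c['fx'],0,c['cx']],[0,c['fy'],c['cy']],[0,0,1]])
    if n=='wrist':
        s=arm.get_state();T=np.eye(4);T[:3,:3]=R.from_euler('xyz',s['ee_rot']).as_matrix();T[:3,3]=s['eef_pos']
        M=T@c['tool_from_camera']
    else: M=c['cam_to_world']
    return K,M
def onplane(KM,uv,p0,n=(0,0,1)):
    K,M=KM;d=M[:3,:3]@np.linalg.solve(K,[uv[0],uv[1],1]);o=M[:3,3];n=np.array(n,float)
    if np.isscalar(p0): p0=[0,0,p0]
    return o+d*(n@(np.array(p0)-o))/(n@d)
def proj(KM,p):
    K,M=KM;q=np.linalg.inv(M)@np.append(p,1);v=K@q[:3];return v[:2]/v[2]
def tri(obs):  # [(KM,uv)..]
    A=np.zeros((3,3));b=np.zeros(3)
    for (K,M),uv in obs:
        d=M[:3,:3]@np.linalg.solve(K,[uv[0],uv[1],1]);d/=np.linalg.norm(d);P=np.eye(3)-np.outer(d,d);A+=P;b+=P@M[:3,3]
    return np.linalg.solve(A,b)
def crop(im,x,y,w,h,f): return cv2.resize(im[y:y+h,x:x+w],None,fx=f,fy=f,interpolation=cv2.INTER_CUBIC)
E
python3 - <<'E'
from h import *
a=cv2.imread('pics/top0.png');b=cv2.imread('pics/scene0.png')
cv2.imwrite('pics/c1.png',np.hstack([crop(a,285,130,80,100,5),crop(b,350,235,80,100,5)]))
K=cam('top')
for uv in((199,238),(207,187),(202,213),(193,163),(243,179),(219,262),(162,246)): print(uv,onplane(K,uv,0.015))
E
```

```text
(199, 238) [0.4183 0.3182 0.015 ]
(207, 187) [0.5476 0.3052 0.015 ]
(202, 213) [0.4811 0.3142 0.015 ]
(193, 163) [0.609  0.3435 0.015 ]
(243, 179) [0.5698 0.2162 0.015 ]
(219, 262) [0.3598 0.2663 0.015 ]
(162, 246) [0.3967 0.4079 0.015 ]
```

View pics/c1.png

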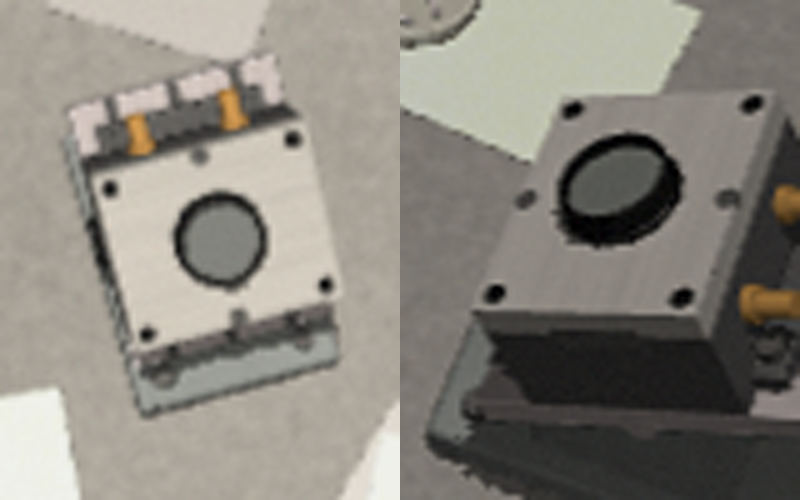

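```bash
cat > head.py <<'E'
from h import *
t=cam('top');s=cam('scene')
tp={'BL':(304,164),'BR':(345.6,153.8),'FR':(353,190),'FL':(311.4,200)}
sp={'BL':(427,253.4),'BR':(410,300),'FR':(365.6,297),'FL':(381.6,254)}
L={'BL':(42,50),'BR':(42,-50),'FR':(-42,-50),'FL':(-42,50)}
from scipy.optimize import least_squares
def T(v):
    return R.from_euler('ZY',[v[3],-np.pi/6]).as_matrix(),np.array(v[:3])
def res(v):
    Rm,o=T(v);e=[]
    for k in L:
        p=o+Rm@(np.array([*L[k],52])/1000)
        e+=list(proj(t,p)-tp[k])+list(proj(s,p)-sp[k])
    return np.array(e)
r=least_squares(res,[0.55,0,0.05,-0.2])
if __name__=='__main__':
    print(r.x,np.degrees(r.x[3]),r.fun.round(1))
    Rm,o=T(r.x);print(Rm)
    for n,p in(('sL',(0,50,40)),('sR',(0,-50,40)),('c',(0,0,40))): print(n,o+Rm@np.array(p)/1000)
E
python3 head.py
```

```text
[0.5753 0.0121 0.0712 0.2842] 16.28073347288048 [-1.5  0.1 -1.5  0.4 -0.5 -0.9 -1.2 -1.2 -0.3 -2.  -1.6  0.2 -0.2 -1.
  1.2  1. ]
[[ 0.8313 -0.2803 -0.4799]
 [ 0.2428  0.9599 -0.1402]
 [ 0.5     0.      0.866 ]]
sL [0.542  0.0544 0.1059]
sR [ 0.5701 -0.0415  0.1059]
c [0.5561 0.0064 0.1059]
```

```bash
python3 -m crank '[{"dx":0.025,"dy":0.03,"dz":0.01},{"dx":0.05,"dy":0.06,"dz":0.02},{"dx":0.075,"dy":0.09,"dz":0.03},{"dx":0.1,"dy":0.12,"dz":0.04},{"dx":0.12,"dy":0.15,"dz":0.05}]'
python3 -m crank '[{"dx":0.02,"dy":0.035},{"dx":0.04,"dy":0.07},{"dx":0.06,"dy":0.105},{"dx":0.08,"dy":0.14},{"dx":0.1,"dy":0.175}]'
python3 -m crank '[{"dx":0.01,"dy":0.04,"twist":-3},{"dx":0.02,"dy":0.08,"twist":-6},{"dx":0.03,"dy":0.12,"twist":-10},{"dx":0.04,"dy":0.16,"twist":-14},{"dx":0.05,"dy":0.195,"twist":-18}]'
python3 -m crank '[{"dy":0.04,"twist":-3},{"dy":0.08,"twist":-5},{"dy":0.12,"twist":-5},{"dy":0.16,"twist":-5},{"dy":0.2,"twist":-5}]'
python3 -m crank '[{"dy":0.04},{"dy":0.08},{"dy":0.12},{"dy":0.16},{"dy":0.2}]'
python3 -m crank '[{"dy":0.03,"dz":-0.02},{"dx":0,"dy":0.03,"dz":-0.05},{"dy":0.035,"dz":-0.08},{"dy":0.035,"dz":-0.1},{"dy":0.035,"dz":-0.1}]'
python3 - <<'E'
from h import *
cv2.imwrite('pics/w1.png',arm.grab_frame('wrist')[:,:,::-1])
s=arm.get_state();print(s['t'],s['q'],s['eef_pos'],s['ee_rot'])
E
```

```text
0.15 [-0.9849  0.3592  0.0113 -0.0002 -1.2241 -0.2881] [ 0.1979 -0.6449  0.1962] [ 3.1403 -0.0002 -2.8439]invalid input at $[0]: expected keys dx, dy, dz, twist, grip
invalid input at $[0]: expected keys dx, dy, dz, twist, grip
invalid input at $[0]: expected keys dx, dy, dz, twist, grip
invalid input at $[0]: expected keys dx, dy, dz, twist, grip
invalid input at $[0]: expected keys dx, dy, dz, twist, grip
invalid input at $[0]: expected keys dx, dy, dz, twist, grip
```

View pics/w1.png

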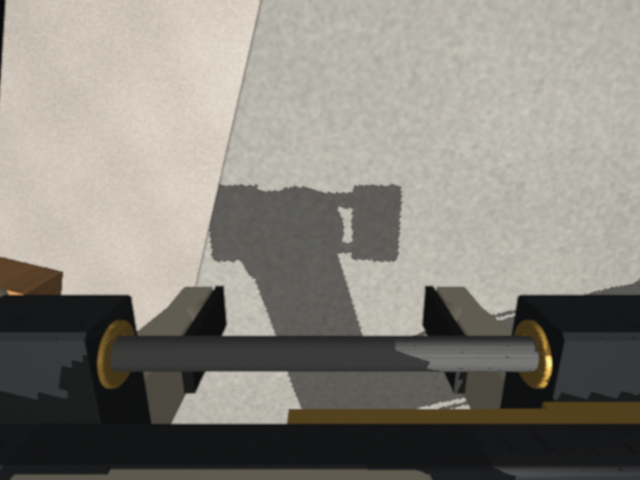

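```bash
python3 -m crank '[{"dx":0.025,"dy":0.03,"dz":0.01,"twist":7,"grip":1},{"dx":0.05,"dy":0.06,"dz":0.02,"twist":14,"grip":1},{"dx":0.075,"dy":0.09,"dz":0.03,"twist":21,"grip":1},{"dx":0.1,"dy":0.12,"dz":0.04,"twist":28,"grip":1},{"dx":0.12,"dy":0.15,"dz":0.05,"twist":35,"grip":1}]'
python3 -m crank '[{"dx":0.02,"dy":0.035,"dz":0,"twist":7,"grip":1},{"dx":0.04,"dy":0.07,"dz":0,"twist":14,"grip":1},{"dx":0.06,"dy":0.105,"dz":0,"twist":21,"grip":1},{"dx":0.08,"dy":0.14,"dz":0,"twist":28,"grip":1},{"dx":0.1,"dy":0.175,"dz":0,"twist":35,"grip":1}]'
python3 -m crank '[{"dx":0.01,"dy":0.04,"dz":0,"twist":7,"grip":1},{"dx":0.02,"dy":0.08,"dz":0,"twist":14,"grip":1},{"dx":0.03,"dy":0.12,"dz":0,"twist":21,"grip":1},{"dx":0.04,"dy":0.16,"dz":0,"twist":28,"grip":1},{"dx":0.05,"dy":0.195,"dz":0,"twist":35,"grip":1}]'
python3 -m crank '[{"dx":0,"dy":0.04,"dz":0,"twist":7,"grip":1},{"dx":0,"dy":0.08,"dz":0,"twist":14,"grip":1},{"dx":0,"dy":0.12,"dz":0,"twist":21,"grip":1},{"dx":0,"dy":0.16,"dz":0,"twist":28,"grip":1},{"dx":0,"dy":0.2,"dz":0,"twist":35,"grip":1}]'
python3 -m crank '[{"dx":0,"dy":0.04,"dz":0,"twist":6,"grip":1},{"dx":0,"dy":0.08,"dz":0,"twist":12,"grip":1},{"dx":0,"dy":0.12,"dz":0,"twist":17,"grip":1},{"dx":0,"dy":0.16,"dz":0,"twist":17,"grip":1},{"dx":0,"dy":0.2,"dz":0,"twist":17,"grip":1}]'
python3 -m crank '[{"dx":0,"dy":0.03,"dz":-0.02,"twist":0,"grip":1},{"dx":0,"dy":0.03,"dz":-0.05,"twist":0,"grip":1},{"dx":0,"dy":0.035,"dz":-0.08,"twist":0,"grip":1},{"dx":0,"dy":0.035,"dz":-0.1,"twist":0,"grip":1},{"dx":0,"dy":0.035,"dz":-0.1,"twist":0,"grip":1}]'
python3 - <<'E'
from h import *
s=arm.get_state()
cv2.imwrite('pics/w2.png',arm.grab_frame('wrist')[:,:,::-1])
print(s['t'],s['q'],s['eef_pos'],s['ee_rot'])
E
```

```text
t: 0.57
eef_pos: [0.3191, -0.4937, 0.247]
ee_rot: [3.141, 0.0, -2.227]
force: [1.1, -0.2, 0.6]
width: 0.0873
gripper_force: 0.0
t: 0.98
eef_pos: [0.4184, -0.3184, 0.247]
ee_rot: [-3.141, 0.0, -1.616]
force: [-0.1, 0.9, 0.5]
width: 0.0876
gripper_force: 0.0
t: 1.4
eef_pos: [0.4679, -0.1229, 0.2471]
ee_rot: [-3.141, 0.0, -1.005]
force: [1.3, -1.0, 0.0]
width: 0.0878
gripper_force: 0.0
t: 1.82
eef_pos: [0.4674, 0.0766, 0.2471]
ee_rot: [-3.141, -0.0, -0.394]
force: [1.4, -0.3, -0.3]
width: 0.0878
gripper_force: 0.0
t: 2.23
eef_pos: [0.4674, 0.2767, 0.247]
ee_rot: [-3.141, -0.0, -0.103]
force: [0.5, 0.2, 0.2]
width: 0.0877
gripper_force: 0.0
t: 2.65
eef_pos: [0.4655, 0.3079, 0.142]
ee_rot: [3.135, 0.005, -0.104]
force: [-0.9, -0.1, -1.1]
width: 0.0874
gripper_force: 0.0
2.65 [ 0.9341  0.2162 -0.3191 -0.0017 -1.0438  0.5338] [0.4655 0.3079 0.142 ] [ 3.1352  0.0054 -0.1038]
```

View pics/w2.png

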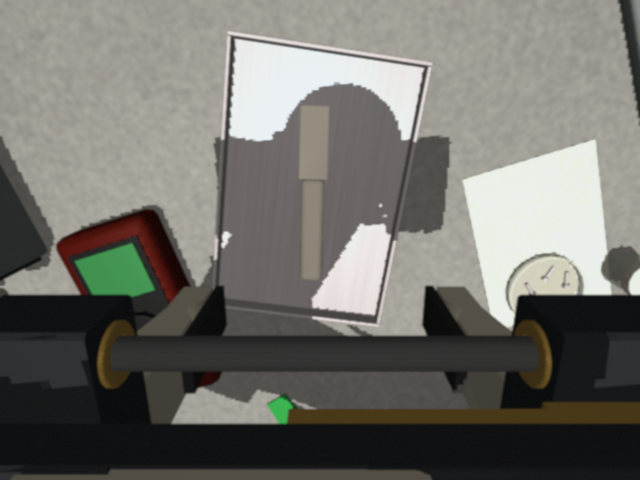

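```bash
python3 - <<'E'
from h import *
K=cam('wrist');s=arm.get_state();print(s['t'],s['eef_pos'],s['ee_rot'])
tip=onplane(K,(314.5,107),0.005);hs=onplane(K,(313,180),0.02);hs2=onplane(K,(313,180),0.027);tail=onplane(K,(311,278),0.027)
print(tip,hs,hs2,tail);d=tip-tail;y=np.arctan2(d[1],d[0]);print(np.degrees(y),np.linalg.norm(d[:2]))
print('target TCP xy',tip-68e-3*np.array([np.cos(y),np.sin(y),0]),'tray',[onplane(K,uv,0.018) for uv in((230,33),(431,64),(379,324),(213,305))])
E
```

```text
2.7 [0.4668 0.3086 0.1449] [ 3.1373  0.0029 -0.1035]
[0.5546 0.3076 0.005 ] [0.4996 0.3146 0.02  ] [0.5006 0.3143 0.027 ] [0.419 0.325 0.027]
-7.323272010214032 0.13675560878081972
target TCP xy [0.4872 0.3163 0.005 ] tray [array([0.6108, 0.3625, 0.018 ]), array([0.5755, 0.2186, 0.018 ]), array([0.3645, 0.2699, 0.018 ]), array([0.3987, 0.4145, 0.018 ])]
```

```bash
python3 -m crank '[{"dx":0.02,"dy":0.006,"dz":-0.03,"twist":-1.4,"grip":0.2},{"dx":0.02,"dy":0.006,"dz":-0.06,"twist":-1.4,"grip":0.2},{"dx":0.02,"dy":0.006,"dz":-0.09,"twist":-1.4,"grip":0.2},{"dx":0.02,"dy":0.006,"dz":-0.12,"twist":-1.4,"grip":0.2},{"dx":0.02,"dy":0.006,"dz":-0.13,"twist":-1.4,"grip":0.2}]' 60
python3 -m crank '[{"dx":0,"dy":0,"dz":-0.005,"twist":0,"grip":0.2},{"dx":0,"dy":0,"dz":-0.009,"twist":0,"grip":0},{"dx":0,"dy":0,"dz":-0.009,"twist":0,"grip":-1},{"dx":0,"dy":0,"dz":-0.009,"twist":0,"grip":-1},{"dx":0,"dy":0,"dz":-0.009,"twist":0,"grip":-1}]' 60
python3 -m crank '[{"dx":0,"dy":0,"dz":0,"twist":0,"grip":-1},{"dx":0,"dy":0,"dz":0,"twist":0,"grip":-1},{"dx":0,"dy":0,"dz":0,"twist":0,"grip":-1},{"dx":0,"dy":0,"dz":0.01,"twist":0,"grip":-1},{"dx":0,"dy":0,"dz":0.02,"twist":0,"grip":-1}]' 60
```

```text
t: 3.12
eef_pos: [0.4873, 0.3146, 0.0149]
ee_rot: [3.139, 0.002, -0.129]
force: [-0.0, -0.2, -0.9]
width: 0.0594
gripper_force: 0.0
t: 3.53
eef_pos: [0.4888, 0.3166, 0.0096]
ee_rot: [-3.139, -0.002, -0.128]
force: [0.3, 0.4, 0.6]
width: 0.0315
gripper_force: 0.0
t: 3.95
eef_pos: [0.4878, 0.3154, 0.0284]
ee_rot: [3.14, 0.001, -0.128]
force: [0.2, -0.1, -1.0]
width: 0.0016
gripper_force: 0.0
```

```bash
python3 -m crank '[{"dx":0,"dy":0,"dz":0.04,"twist":0,"grip":-1},{"dx":0,"dy":0,"dz":0.08,"twist":0,"grip":0},{"dx":0,"dy":0,"dz":0.12,"twist":0,"grip":1},{"dx":0,"dy":0,"dz":0.12,"twist":0,"grip":1},{"dx":0,"dy":0,"dz":0.12,"twist":0,"grip":1}]' 60
python3 - <<'E'
from h import *
s=arm.get_state();print(s['eef_pos'],s['ee_rot'],cam('wrist')[1])
a=arm.grab_frame('wrist')[:,:,::-1];b=arm.grab_frame('top')[:,:,::-1]
cv2.imwrite('pics/w3.png',np.hstack([cv2.resize(a,(480,360)),crop(b,150,150,106,120,3)]))
E
```

```text
t: 4.37
eef_pos: [0.4895, 0.3172, 0.1525]
ee_rot: [-3.136, -0.004, -0.128]
force: [0.4, -0.9, -0.9]
width: 0.0215
gripper_force: 0.0
[0.4895 0.3172 0.1525] [-3.1355 -0.0042 -0.1278] [[-0.1261 -0.9503 -0.2846  0.5671]
 [-0.992   0.1192  0.0413  0.3075]
 [-0.0053  0.2876 -0.9577  0.3408]
 [ 0.      0.      0.      1.    ]]
```

View pics/w3.png

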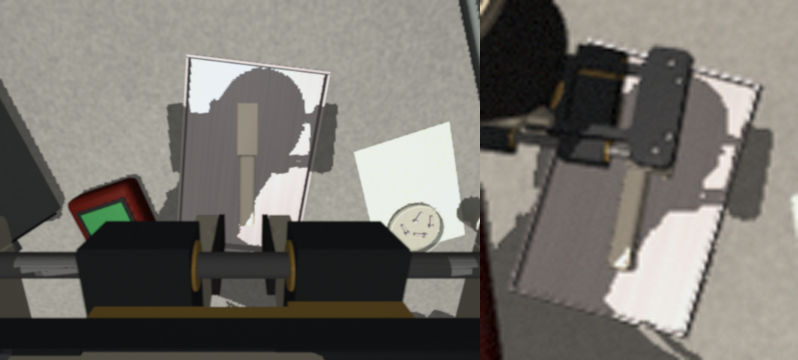

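```bash
python3 - <<'E'
from h import *
K=cam('wrist');s=arm.get_state();print(s['eef_pos'],s['ee_rot'])
for uv,z in(((329.5,137),.005),((328.5,208),.022),((327,290),.027)): print(onplane(K,uv,z))
E
```

```text
[0.4878 0.3157 0.1488] [-3.1405 -0.0003 -0.1282]
[0.5516 0.3042 0.005 ]
[0.4966 0.3121 0.022 ]
[0.4265 0.3221 0.027 ]
```

```bash
python3 -m crank '[{"dx":0,"dy":0,"dz":-0.03,"twist":0,"grip":0.2},{"dx":0,"dy":0,"dz":-0.06,"twist":0,"grip":0.2},{"dx":0,"dy":0,"dz":-0.09,"twist":0,"grip":0.2},{"dx":0,"dy":0,"dz":-0.1,"twist":0,"grip":0.2},{"dx":0,"dy":0,"dz":-0.1,"twist":0,"grip":0.2}]' 60
```

```text
t: 4.88
eef_pos: [0.4861, 0.3135, 0.0445]
ee_rot: [3.135, 0.004, -0.129]
force: [0.7, -0.4, 0.5]
width: 0.0519
gripper_force: 0.0
```

```bash
python3 -m crank '[{"dx":-0.004,"dy":-0.002,"dz":-0.02,"twist":0,"grip":0},{"dx":-0.004,"dy":-0.002,"dz":-0.035,"twist":0,"grip":0},{"dx":-0.004,"dy":-0.002,"dz":-0.0415,"twist":0,"grip":0},{"dx":-0.004,"dy":-0.002,"dz":-0.0415,"twist":0,"grip":0},{"dx":-0.004,"dy":-0.002,"dz":-0.0415,"twist":0,"grip":-0.5}]' 60
python3 -m crank '[{"dx":0,"dy":0,"dz":0,"twist":0,"grip":-1},{"dx":0,"dy":0,"dz":0,"twist":0,"grip":-1},{"dx":0,"dy":0,"dz":0,"twist":0,"grip":-1},{"dx":0,"dy":0,"dz":0,"twist":0,"grip":-1},{"dx":0,"dy":0,"dz":0,"twist":0,"grip":-1}]' 60
```

```text
t: 5.3
eef_pos: [0.4846, 0.3142, 0.0075]
ee_rot: [-3.141, -0.001, -0.128]
force: [-0.4, 0.4, 0.6]
width: 0.0413
gripper_force: 0.0
t: 5.72
eef_pos: [0.4842, 0.3139, 0.0069]
ee_rot: [-3.141, -0.0, -0.128]
force: [-0.1, 0.3, -0.2]
width: 0.0092
gripper_force: 0.0
```

```bash
python3 - <<'E'
from h import *
s=arm.get_state();print(s['width'],s['gripper_force'])
a=arm.grab_frame('scene')[:,:,::-1];b=arm.grab_frame('wrist')[:,:,::-1]
cv2.imwrite('pics/w4.png',np.hstack([crop(a,380,120,130,140,4)[:480],crop(b,200,80,240,400,1.2)]))
E
```

```text
0.00916915480843335 0.0
```

View pics/w4.png

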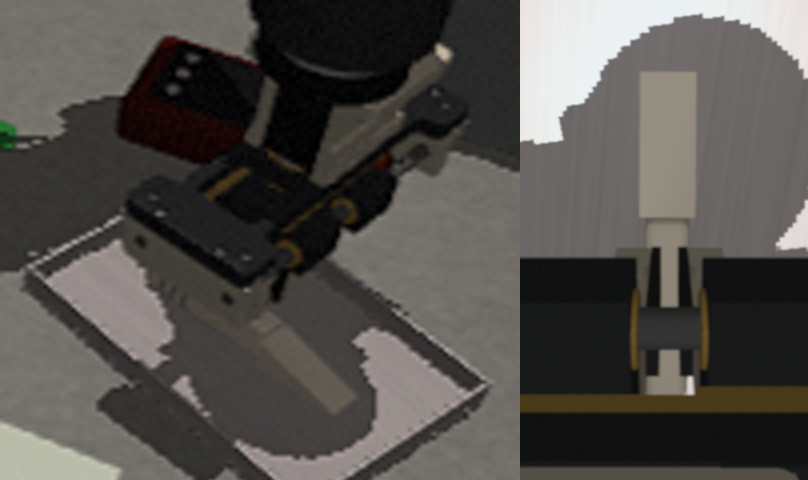

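```bash
python3 -m crank '[{"dx":0,"dy":0,"dz":0,"twist":0,"grip":-1},{"dx":0,"dy":0,"dz":0,"twist":0,"grip":-1},{"dx":0,"dy":0,"dz":0,"twist":0,"grip":-1},{"dx":0,"dy":0,"dz":0,"twist":0,"grip":-1},{"dx":0,"dy":0,"dz":0,"twist":0,"grip":-1}]' 60
python3 - <<'E'
from h import *
b=arm.grab_frame('wrist')[:,:,::-1]
cv2.imwrite('pics/w5.png',crop(b,230,200,180,220,2.7))
E
```

```text
t: 6.23
eef_pos: [0.484, 0.3137, 0.0064]
ee_rot: [3.142, 0.0, -0.128]
force: [-0.3, -0.2, -0.2]
width: 0.0003
gripper_force: 0.0
```

View pics/w5.png

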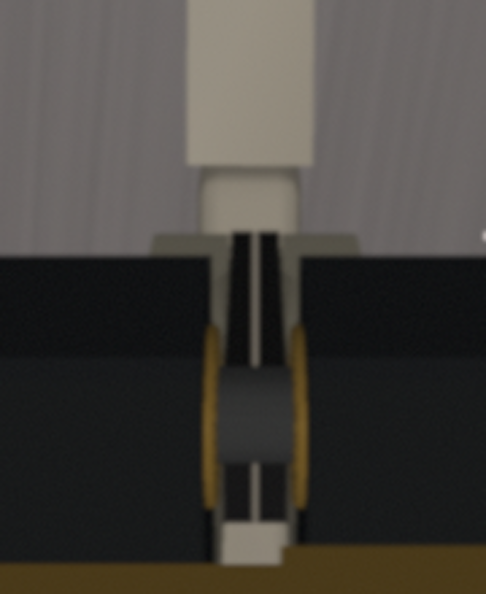

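```bash
python3 - <<'E'
from h import *
K=cam('scene')
for n,p in(('tcp',(.484,.3137,.0064)),('z35',(.484,.3137,.035)),('tail',(.419+.0,.323,.015)),('tip',(.5516,.3042,.004)),('hfront',(.497,.312,.027))):
    u=proj(K,p);print(n,u,(u-[380,120])*4)
print(arm.get_state()['force'],arm.get_state()['joint_efforts'])
E
```

```text
tcp [439.934  203.1515] [239.736  332.6058]
z35 [442.6531 194.2775] [250.6123 297.11  ]
tail [418.614  185.3387] [154.456  261.3548]
tip [463.903  220.5339] [335.6119 402.1355]
hfront [446.5415 199.906 ] [266.1661 319.6242]
[ 0.6744 -0.3203  0.4165] [ -0.0013 -52.6495  21.2033   5.0226   0.0708  -0.    ]
```

```bash
python3 -m crank '[{"dx":0,"dy":0,"dz":0,"twist":0,"grip":0},{"dx":0,"dy":0,"dz":0,"twist":0,"grip":0},{"dx":0,"dy":0,"dz":0,"twist":0,"grip":0},{"dx":0,"dy":0,"dz":0,"twist":0,"grip":0},{"dx":0,"dy":0,"dz":0,"twist":0,"grip":0}]' 60
python3 -m crank '[{"dx":0,"dy":0,"dz":-0.003,"twist":0,"grip":0},{"dx":0,"dy":0,"dz":-0.006,"twist":0,"grip":0},{"dx":0,"dy":0,"dz":-0.009,"twist":0,"grip":0},{"dx":0,"dy":0,"dz":-0.012,"twist":0,"grip":0},{"dx":0,"dy":0,"dz":-0.014,"twist":0,"grip":0}]' 60
```

```text
t: 6.7
eef_pos: [0.484, 0.3137, 0.0064]
ee_rot: [-3.142, 0.0, -0.128]
force: [0.3, 0.4, 0.0]
width: 0.0283
gripper_force: 0.0
t: 7.12
eef_pos: [0.4838, 0.3135, -0.0082]
ee_rot: [3.141, 0.0, -0.128]
force: [-0.5, 0.4, 0.1]
width: 0.0443
gripper_force: 0.0
```

```bash
python3 -m crank '[{"dx":0,"dy":0,"dz":-0.002,"twist":0,"grip":0},{"dx":0,"dy":0,"dz":-0.004,"twist":0,"grip":0},{"dx":0,"dy":0,"dz":-0.006,"twist":0,"grip":0},{"dx":0,"dy":0,"dz":-0.008,"twist":0,"grip":0},{"dx":0,"dy":0,"dz":-0.01,"twist":0,"grip":0}]' 60
python3 -m crank '[{"dx":0,"dy":0,"dz":0,"twist":0,"grip":-0.5},{"dx":0,"dy":0,"dz":0,"twist":0,"grip":-1},{"dx":0,"dy":0,"dz":0,"twist":0,"grip":-1},{"dx":0,"dy":0,"dz":0,"twist":0,"grip":-1},{"dx":0,"dy":0,"dz":0,"twist":0,"grip":-1}]' 60
python3 -m crank '[{"dx":0,"dy":0,"dz":0,"twist":0,"grip":-1},{"dx":0,"dy":0,"dz":0,"twist":0,"grip":-1},{"dx":0,"dy":0,"dz":0,"twist":0,"grip":-1},{"dx":0,"dy":0,"dz":0,"twist":0,"grip":-1},{"dx":0,"dy":0,"dz":0,"twist":0,"grip":-1}]' 60
```

```text
t: 7.53
eef_pos: [0.484, 0.3137, -0.0177]
ee_rot: [-3.142, -0.0, -0.128]
force: [0.1, -0.0, 0.6]
width: 0.0436
gripper_force: 0.0
t: 7.95
eef_pos: [0.4841, 0.3138, -0.0174]
ee_rot: [-3.141, -0.0, -0.128]
force: [-0.6, -0.3, 0.6]
width: 0.0176
gripper_force: 60.0
t: 8.37
eef_pos: [0.4841, 0.3139, -0.0174]
ee_rot: [-3.141, -0.0, -0.128]
force: [-0.5, 0.9, 1.0]
width: 0.0175
gripper_force: 60.0
```

```bash
python3 -m crank '[{"dx":0,"dy":0,"dz":0.01,"twist":0,"grip":-1},{"dx":0,"dy":0,"dz":0.03,"twist":0,"grip":-1},{"dx":0,"dy":0,"dz":0.06,"twist":0,"grip":-1},{"dx":0,"dy":0,"dz":0.1,"twist":-3,"grip":-1},{"dx":0,"dy":0,"dz":0.134,"twist":-7,"grip":-1}]' 60
python3 -m crank '[{"dx":-0.005,"dy":-0.04,"dz":0,"twist":-5,"grip":-1},{"dx":-0.005,"dy":-0.08,"dz":0,"twist":-10,"grip":-1},{"dx":-0.005,"dy":-0.12,"dz":0,"twist":-14.7,"grip":-1},{"dx":-0.005,"dy":-0.16,"dz":0,"twist":-14.7,"grip":-1},{"dx":-0.005,"dy":-0.187,"dz":0,"twist":-14.7,"grip":-1}]' 60
python3 -m crank '[{"dx":0,"dy":0,"dz":0,"twist":0,"grip":-1},{"dx":0,"dy":0,"dz":0,"twist":0,"grip":-1},{"dx":0,"dy":0,"dz":0,"twist":0,"grip":-1},{"dx":0,"dy":0,"dz":0,"twist":0,"grip":-1},{"dx":0,"dy":0,"dz":0,"twist":0,"grip":-1}]' 60
python3 - <<'E'
from h import *
import pickle
s=arm.get_state();KM=cam('wrist');im=arm.grab_frame('wrist')[:,:,::-1]
print(s['eef_pos'],s['ee_rot'],s['force'],s['q'][5])
pickle.dump((KM,s),open('w6.pkl','wb'));cv2.imwrite('pics/w6full.png',im);cv2.imwrite('pics/w6.png',crop(im,160,0,400,300,2))
E
```

```text
t: 8.78
eef_pos: [0.4839, 0.3133, 0.1189]
ee_rot: [3.141, -0.0, -0.252]
force: [0.5, 1.1, 0.2]
width: 0.0178
gripper_force: 60.0
t: 9.2
eef_pos: [0.4779, 0.1238, 0.1172]
ee_rot: [-3.142, 0.0, -0.508]
force: [0.7, 0.0, -0.5]
width: 0.0173
gripper_force: 60.0
t: 9.62
eef_pos: [0.4791, 0.1276, 0.1165]
ee_rot: [3.142, 0.0, -0.506]
force: [0.0, 0.2, -0.4]
width: 0.0176
gripper_force: 60.0
[0.4791 0.1276 0.1165] [ 3.1416  0.     -0.5057] [ 0.0151  0.1995 -0.4129] 0.40764423481555834
```

View pics/w6.png

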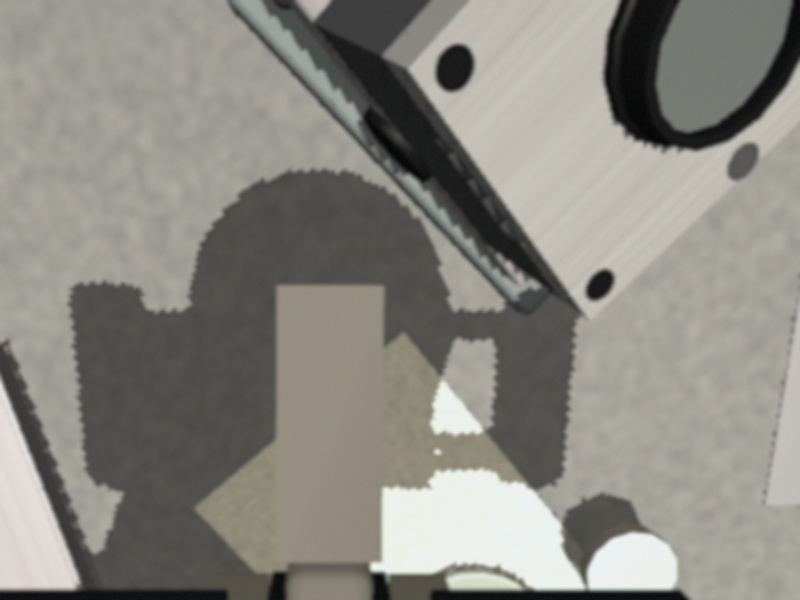

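```bash
cat > head2.py <<'E'
from head import *
import pickle
KM,st=pickle.load(open('w6.pkl','rb'))
wp={'FL':(455,158.5),'BL':(363,33)}
def res2(v):
    Rm,o=T(v);e=list(res(v)*0.7)
    for k in wp:
        p=o+Rm@(np.array([*L[k],52])/1000);e+=list(proj(KM,p)-wp[k])
    return np.array(e)
r2=least_squares(res2,r.x);Rm,o=T(r2.x)
sL=o+Rm@[0,.05,.04];sR=o+Rm@[0,-.05,.04]
if __name__=='__main__':
    print(r2.x,r2.fun.round(1),sL,sR)
    # tip corners
    K,M=KM;tc=st['eef_pos']
    a=onplane(KM,(298,142.5),tc[2]+.0214);b=onplane(KM,(352.5,142.5),tc[2]+.0214)
    print(a,b,np.linalg.norm(a-b));m=(a+b)/2-tc;c,s=np.cos(-.5057),np.sin(-.5057)
    print('fwd',m[0]*c+m[1]*s,'lat',-m[0]*s+m[1]*c)
E
python3 head2.py
```

```text
[0.5735 0.0118 0.0738 0.3049] [-1.   0.7 -1.9 -0.9 -0.4 -0.6 -0.9 -1.7  0.2 -1.5 -1.4 -0.2  0.4 -0.2
 -0.2  0.  -0.6 -0.9  0.1  0. ] [0.5394 0.0535 0.1085] [ 0.5694 -0.0419  0.1085]
[0.5453 0.1044 0.1379] [0.5345 0.0848 0.1379] 0.02247370632784998
fwd 0.06915778868280786 lat 0.0006097300099580372
```

```bash
cat > tgt.py <<'E'
from head2 import *
def plan(h,side='L',fwd=.069,und=.0204,yaw=None):
    s=arm.get_state();y=s['ee_rot'][2] if yaw is None else yaw
    d=np.array([np.cos(y),np.sin(y),0]);w=np.array([-d[1],d[0],0])
    sg=-1 if side=='L' else 1
    off=fwd*d+sg*.011*w+np.array([0,0,und])
    c=(sL if side=='L' else sR)
    now=Rm.T@(s['eef_pos']+off-c)*1000
    tg=c+Rm@(np.array(h)/1000)-off
    print('now(head mm)',now.round(1),'delta mm',((tg-s['eef_pos'])*1000).round(1),'F',(Rm.T@s['force']).round(1))
E
python3 -c "
from tgt import *
plan((0,8,6));print(Rm*1000)"
```

```text
now(head mm) [17.9 31.2 22.4] delta mm [  0.  -24.3 -23.1] F [-0.9  0.1  0. ]
[[ 826.0768 -300.2159 -476.9356]
 [ 259.9946  953.8713 -150.1079]
 [ 500.        0.      866.0254]]
```

```bash
python3 -m crank '[{"dx":0,"dy":0,"dz":-0.012,"twist":0,"grip":-1},{"dx":0,"dy":-0.008,"dz":-0.023,"twist":0,"grip":-1},{"dx":0,"dy":-0.016,"dz":-0.023,"twist":0,"grip":-1},{"dx":0,"dy":-0.024,"dz":-0.023,"twist":0,"grip":-1},{"dx":0,"dy":-0.024,"dz":-0.023,"twist":0,"grip":-1}]' 60
python3 -m crank '[{"dx":0.0006,"dy":-0.0019,"dz":0,"twist":0,"grip":-1},{"dx":0.0012,"dy":-0.0038,"dz":0,"twist":0,"grip":-1},{"dx":0.0015,"dy":-0.0048,"dz":0,"twist":0,"grip":-1},{"dx":0.0015,"dy":-0.0048,"dz":0,"twist":0,"grip":-1},{"dx":0.0015,"dy":-0.0048,"dz":0,"twist":0,"grip":-1}]' 60
python3 -c "
from tgt import *
plan((0,0,6))"
```

```text
t: 10.08
eef_pos: [0.479, 0.1019, 0.0938]
ee_rot: [3.141, 0.0, -0.507]
force: [-0.2, 0.5, 0.0]
width: 0.0176
gripper_force: 60.0
t: 10.5
eef_pos: [0.4807, 0.098, 0.0937]
ee_rot: [-3.141, -0.0, -0.507]
force: [-0.6, -0.2, -0.8]
width: 0.0174
gripper_force: 60.0
now(head mm) [0.1 2.4 6.4] delta mm [ 0.8 -2.3 -0.4] F [-0.9 -0.1 -0.4]
```

Step inward 1 mm per call until contact shows.

```bash
python3 -m crank '[{"dx":0.0003,"dy":-0.00095,"dz":0,"twist":0,"grip":-1},{"dx":0.0003,"dy":-0.00095,"dz":0,"twist":0,"grip":-1},{"dx":0.0006,"dy":-0.0019,"dz":0,"twist":0,"grip":-1},{"dx":0.0006,"dy":-0.0019,"dz":0,"twist":0,"grip":-1},{"dx":0.0006,"dy":-0.0019,"dz":0,"twist":0,"grip":-1}]' 60
python3 -c "
from tgt import *
plan((0,0,6))"
python3 -m crank '[{"dx":0.0002,"dy":-0.0005,"dz":0,"twist":0,"grip":-1},{"dx":0.0003,"dy":-0.00095,"dz":0,"twist":0,"grip":-1},{"dx":0.0003,"dy":-0.00095,"dz":0,"twist":0,"grip":-1},{"dx":0.0003,"dy":-0.00095,"dz":0,"twist":0,"grip":-1},{"dx":0.0003,"dy":-0.00095,"dz":0,"twist":0,"grip":-1}]' 60
python3 -c "
from tgt import *
plan((0,0,6))"
```

```text
t: 10.92
eef_pos: [0.4811, 0.096, 0.0935]
ee_rot: [-3.142, 0.0, -0.507]
force: [-0.5, -0.3, -0.6]
width: 0.0172
gripper_force: 60.0
now(head mm) [-0.1  0.4  6.3] delta mm [ 0.4 -0.3 -0.2] F [-0.8 -0.1 -0.2]
t: 11.33
eef_pos: [0.4814, 0.0952, 0.0934]
ee_rot: [-3.141, 0.0, -0.507]
force: [-0.6, 2.8, 0.1]
width: 0.0174
gripper_force: 60.0
now(head mm) [-0.1 -0.4  6.3] delta mm [ 0.1  0.5 -0.2] F [0.3 2.8 0. ]
```

```bash
python3 -m crank '[{"dx":-0.0006,"dy":0.0019,"dz":0,"twist":0,"grip":-1},{"dx":-0.0063,"dy":0.0001,"dz":0.0104,"twist":0,"grip":-1},{"dx":-0.0063,"dy":0.0001,"dz":0.0104,"twist":0,"grip":-1},{"dx":-0.0042,"dy":-0.0066,"dz":0.0104,"twist":0,"grip":-1},{"dx":-0.0042,"dy":-0.0066,"dz":0.0104,"twist":0,"grip":-1}]' 60
python3 -m crank '[{"dx":0.0012,"dy":0.0004,"dz":-0.0022,"twist":0,"grip":-1},{"dx":0.0012,"dy":0.0004,"dz":-0.0022,"twist":0,"grip":-1},{"dx":0.0012,"dy":0.0004,"dz":-0.0022,"twist":0,"grip":-1},{"dx":0.0012,"dy":0.0004,"dz":-0.0022,"twist":0,"grip":-1},{"dx":0.0012,"dy":0.0004,"dz":-0.0022,"twist":0,"grip":-1}]' 60
python3 -c "
from tgt import *
plan((0,-5,14))"
python3 -m crank '[{"dx":0.0002,"dy":0.0001,"dz":-0.0004,"twist":0,"grip":-1},{"dx":0.0005,"dy":0.0001,"dz":-0.0009,"twist":0,"grip":-1},{"dx":0.0005,"dy":0.0001,"dz":-0.0009,"twist":0,"grip":-1},{"dx":0.0005,"dy":0.0001,"dz":-0.0009,"twist":0,"grip":-1},{"dx":0.0005,"dy":0.0001,"dz":-0.0009,"twist":0,"grip":-1}]' 60
python3 -c "
from tgt import *
plan((0,-5,14))"
```

```text
t: 11.75
eef_pos: [0.4774, 0.0879, 0.1042]
ee_rot: [-3.141, -0.0, -0.507]
force: [-0.2, 0.3, -0.4]
width: 0.0174
gripper_force: 60.0
t: 12.17
eef_pos: [0.4784, 0.0888, 0.1016]
ee_rot: [3.141, 0.0, -0.507]
force: [-0.9, -0.7, 2.0]
width: 0.0173
gripper_force: 60.0
now(head mm) [-0.2 -5.6 15.7] delta mm [ 0.8  0.9 -1.4] F [ 0.1 -0.4  2.3]
t: 12.58
eef_pos: [0.4788, 0.0889, 0.1008]
ee_rot: [3.141, 0.0, -0.507]
force: [-3.0, -0.2, 4.6]
width: 0.0176
gripper_force: 60.0
now(head mm) [-0.3 -5.7 14.8] delta mm [ 0.4  0.8 -0.6] F [-0.2  0.7  5.4]
```

```bash
python3 -m crank '[{"dx":-0.0014,"dy":-0.0005,"dz":0.0026,"twist":0,"grip":-1},{"dx":-0.0041,"dy":0.0081,"dz":0.0026,"twist":0,"grip":-1},{"dx":-0.0041,"dy":0.0081,"dz":0.0026,"twist":0,"grip":-1},{"dx":0.0053,"dy":0.0111,"dz":-0.0145,"twist":0,"grip":-1},{"dx":0.0053,"dy":0.0111,"dz":-0.0145,"twist":0,"grip":-1}]' 60
python3 -m crank '[{"dx":0.0006,"dy":-0.0019,"dz":0,"twist":0,"grip":-1},{"dx":0.0012,"dy":-0.0038,"dz":0,"twist":0,"grip":-1},{"dx":0.0015,"dy":-0.0048,"dz":0,"twist":0,"grip":-1},{"dx":0.0015,"dy":-0.0048,"dz":0,"twist":0,"grip":-1},{"dx":0.0015,"dy":-0.0048,"dz":0,"twist":0,"grip":-1}]' 60
python3 -c "
from tgt import *
plan((0,-4.3,-1.9))"
```

```text
t: 13.0
eef_pos: [0.4842, 0.1005, 0.0844]
ee_rot: [3.141, 0.001, -0.506]
force: [-0.1, 0.8, -0.4]
width: 0.0176
gripper_force: 60.0
t: 13.42
eef_pos: [0.4859, 0.0952, 0.0867]
ee_rot: [-3.141, -0.0, -0.507]
force: [0.3, 0.1, -0.0]
width: 0.0176
gripper_force: 60.0
now(head mm) [ 0.2 -1.8 -1.7] delta mm [ 0.7 -2.4 -0.3] F [ 0.2 -0.  -0.2]
```

```bash
python3 -m crank '[{"dx":0.0003,"dy":-0.00095,"dz":0,"twist":0,"grip":-1},{"dx":0.0005,"dy":-0.0014,"dz":0,"twist":0,"grip":-1},{"dx":0.0005,"dy":-0.0014,"dz":0,"twist":0,"grip":-1},{"dx":0.0005,"dy":-0.0014,"dz":0,"twist":0,"grip":-1},{"dx":0.0005,"dy":-0.0014,"dz":0,"twist":0,"grip":-1}]' 60
python3 -c "
from tgt import *
plan((0,-4.3,-1.9))"
python3 -m crank '[{"dx":0.0003,"dy":-0.00095,"dz":0,"twist":0,"grip":-1},{"dx":0.0003,"dy":-0.00095,"dz":0,"twist":0,"grip":-1},{"dx":0.0003,"dy":-0.00095,"dz":0,"twist":0,"grip":-1},{"dx":0.0003,"dy":-0.00095,"dz":0,"twist":0,"grip":-1},{"dx":0.0003,"dy":-0.00095,"dz":0,"twist":0,"grip":-1}]' 60
python3 -c "
from tgt import *
plan((0,-4.3,-1.9))"
```

```text
t: 13.83
eef_pos: [0.4862, 0.0939, 0.0863]
ee_rot: [-3.142, 0.0, -0.507]
force: [-1.9, -0.2, 0.7]
width: 0.0175
gripper_force: 60.0
now(head mm) [-0.1 -3.2 -2. ] delta mm [ 0.3 -1.1  0.2] F [-1.3  0.4  1.6]
t: 14.25
eef_pos: [0.4865, 0.093, 0.0863]
ee_rot: [-3.142, 0.0, -0.507]
force: [-0.6, 1.8, 0.3]
width: 0.0177
gripper_force: 60.0
now(head mm) [-0.1 -4.1 -2. ] delta mm [ 0.1 -0.2  0.2] F [0.1 1.9 0.2]
```

```bash
python3 -m crank '[{"dx":-0.0005,"dy":-0.0002,"dz":0.0009,"twist":0,"grip":-1},{"dx":-0.001,"dy":-0.0003,"dz":0.0017,"twist":0,"grip":-1},{"dx":-0.001,"dy":-0.0003,"dz":0.0017,"twist":0,"grip":-1},{"dx":-0.001,"dy":-0.0003,"dz":0.0017,"twist":0,"grip":-1},{"dx":-0.001,"dy":-0.0003,"dz":0.0017,"twist":0,"grip":-1}]' 60
python3 -c "
from tgt import *
plan((0,-4.3,-1.9))"
python3 -m crank '[{"dx":-0.0005,"dy":-0.0002,"dz":0.0009,"twist":0,"grip":-1},{"dx":-0.0005,"dy":-0.0002,"dz":0.0009,"twist":0,"grip":-1},{"dx":-0.0005,"dy":-0.0002,"dz":0.0009,"twist":0,"grip":-1},{"dx":-0.0005,"dy":-0.0002,"dz":0.0009,"twist":0,"grip":-1},{"dx":-0.0005,"dy":-0.0002,"dz":0.0009,"twist":0,"grip":-1}]' 60
python3 -c "
from tgt import *
plan((0,-4.3,-1.9))"
```

```text
t: 14.67
eef_pos: [0.4855, 0.0926, 0.088]
ee_rot: [-3.142, -0.0, -0.507]
force: [-0.4, -0.0, -1.5]
width: 0.0171
gripper_force: 60.0
now(head mm) [-0.1 -4.2 -0. ] delta mm [ 1.   0.2 -1.5] F [-1.1  0.1 -1.1]
t: 15.08
eef_pos: [0.4851, 0.0925, 0.0888]
ee_rot: [-3.141, 0.0, -0.507]
force: [0.8, 1.4, -3.6]
width: 0.0177
gripper_force: 60.0
now(head mm) [-0.1 -4.1  0.9] delta mm [ 1.5  0.3 -2.4] F [-0.8  1.1 -3.7]
```

```bash
python3 -m crank '[{"dx":-0.0005,"dy":-0.0002,"dz":0.0009,"twist":0,"grip":-1},{"dx":-0.0005,"dy":-0.0002,"dz":0.0009,"twist":0,"grip":-1},{"dx":-0.0005,"dy":-0.0002,"dz":0.0009,"twist":0,"grip":-1},{"dx":-0.0005,"dy":-0.0002,"dz":0.0009,"twist":0,"grip":-1},{"dx":-0.0005,"dy":-0.0002,"dz":0.0009,"twist":0,"grip":-1}]' 60
python3 -c "
from tgt import *
plan((0,-4.3,-1.9))"
python3 -m crank '[{"dx":-0.0005,"dy":-0.0002,"dz":0.0009,"twist":0,"grip":-1},{"dx":-0.0005,"dy":-0.0002,"dz":0.0009,"twist":0,"grip":-1},{"dx":-0.0005,"dy":-0.0002,"dz":0.0009,"twist":0,"grip":-1},{"dx":-0.0005,"dy":-0.0002,"dz":0.0009,"twist":0,"grip":-1},{"dx":-0.0005,"dy":-0.0002,"dz":0.0009,"twist":0,"grip":-1}]' 60
python3 -c "
from tgt import *
plan((0,-4.3,-1.9))"
```

```text
t: 15.5
eef_pos: [0.4846, 0.0924, 0.0897]
ee_rot: [-3.141, -0.0, -0.507]
force: [2.6, 2.1, -5.5]
width: 0.0174
gripper_force: 60.0
now(head mm) [-0.1 -4.1  1.9] delta mm [ 1.9  0.4 -3.3] F [-0.   1.2 -6.3]
t: 15.92
eef_pos: [0.4841, 0.0921, 0.0907]
ee_rot: [-3.141, -0.0, -0.507]
force: [2.0, 3.6, -5.3]
width: 0.0171
gripper_force: 60.0
now(head mm) [-0.1 -4.2  3.1] delta mm [ 2.5  0.7 -4.2] F [-0.1  2.9 -6.1]
```

```bash
python3 -m crank '[{"dx":-0.0005,"dy":-0.0002,"dz":0.0009,"twist":0,"grip":-1},{"dx":-0.0009,"dy":-0.0003,"dz":0.0016,"twist":0,"grip":-1},{"dx":-0.0009,"dy":-0.0003,"dz":0.0016,"twist":0,"grip":-1},{"dx":-0.0009,"dy":-0.0003,"dz":0.0016,"twist":0,"grip":-1},{"dx":-0.0009,"dy":-0.0003,"dz":0.0016,"twist":0,"grip":-1}]' 60
python3 -c "
from tgt import *
plan((0,-4.3,-1.9))"
```

```text
t: 16.33
eef_pos: [0.4831, 0.0918, 0.0924]
ee_rot: [-3.141, -0.0, -0.507]
force: [2.4, 2.7, -4.3]
width: 0.0175
gripper_force: 60.0
now(head mm) [-0.1 -4.3  5. ] delta mm [ 3.4  1.  -5.9] F [ 0.5  1.8 -5.3]
```

```bash
python3 -m crank '[{"dx":0.0014,"dy":0.0005,"dz":-0.0026,"twist":0,"grip":-1},{"dx":-0.0007,"dy":0.0072,"dz":-0.0026,"twist":0,"grip":-1},{"dx":-0.0007,"dy":0.0072,"dz":-0.0026,"twist":0,"grip":-1},{"dx":-0.0098,"dy":0.0043,"dz":0.0139,"twist":0,"grip":-1},{"dx":-0.0098,"dy":0.0043,"dz":0.0139,"twist":0,"grip":-1}]' 60
python3 -m crank '[{"dx":0.0026,"dy":-0.0082,"dz":0,"twist":0,"grip":-1},{"dx":0.0026,"dy":-0.0082,"dz":0,"twist":0,"grip":-1},{"dx":0.0029,"dy":-0.0081,"dz":-0.0006,"twist":0,"grip":-1},{"dx":0.0032,"dy":-0.008,"dz":-0.0011,"twist":0,"grip":-1},{"dx":0.0032,"dy":-0.008,"dz":-0.0011,"twist":0,"grip":-1}]' 60
python3 -c "
from tgt import *
plan((0,-5,19))"
```

```text
t: 16.75
eef_pos: [0.4731, 0.0959, 0.108]
ee_rot: [-3.141, -0.001, -0.506]
force: [0.5, -1.4, -0.3]
width: 0.0177
gripper_force: 60.0
t: 17.17
eef_pos: [0.4764, 0.0878, 0.1046]
ee_rot: [3.141, 0.0, -0.507]
force: [-0.3, -0.2, -1.0]
width: 0.0175
gripper_force: 60.0
now(head mm) [-0.6 -6.1 19.4] delta mm [ 0.4  1.2 -0. ] F [-0.8 -0.1 -0.7]
```

```bash
python3 -m crank '[{"dx":0.0005,"dy":0.0001,"dz":-0.0009,"twist":0,"grip":-1},{"dx":0.0005,"dy":0.0001,"dz":-0.0009,"twist":0,"grip":-1},{"dx":0.0005,"dy":0.0001,"dz":-0.0009,"twist":0,"grip":-1},{"dx":0.0005,"dy":0.0001,"dz":-0.0009,"twist":0,"grip":-1},{"dx":0.0005,"dy":0.0001,"dz":-0.0009,"twist":0,"grip":-1}]' 60
python3 -c "
from tgt import *
plan((0,-5,19))"
python3 -m crank '[{"dx":0.0003,"dy":0.0001,"dz":-0.0005,"twist":0,"grip":-1},{"dx":0.0003,"dy":0.0001,"dz":-0.0005,"twist":0,"grip":-1},{"dx":0.0003,"dy":0.0001,"dz":-0.0005,"twist":0,"grip":-1},{"dx":0.0003,"dy":0.0001,"dz":-0.0005,"twist":0,"grip":-1},{"dx":0.0003,"dy":0.0001,"dz":-0.0005,"twist":0,"grip":-1}]' 60
python3 -c "
from tgt import *
plan((0,-5,19))"
```

```text
t: 17.58
eef_pos: [0.4769, 0.0881, 0.1041]
ee_rot: [3.141, 0.0, -0.507]
force: [-1.7, 0.4, 0.3]
width: 0.0175
gripper_force: 60.0
now(head mm) [-0.4 -5.9 18.7] delta mm [-0.   0.9  0.4] F [-1.2  0.9  1. ]
t: 18.0
eef_pos: [0.4771, 0.0881, 0.1036]
ee_rot: [3.141, 0.0, -0.507]
force: [-3.1, -1.0, 4.1]
width: 0.0174
gripper_force: 60.0
now(head mm) [-0.4 -5.9 18.2] delta mm [-0.3  0.9  0.9] F [-0.8 -0.   5.1]
```

```bash
python3 -m crank '[{"dx":0,"dy":0,"dz":0.02,"twist":0,"grip":-1},{"dx":0,"dy":0,"dz":0.055,"twist":7,"grip":-1},{"dx":0,"dy":0,"dz":0.09,"twist":14,"grip":-1},{"dx":0,"dy":-0.02,"dz":0.1,"twist":21,"grip":-1},{"dx":0,"dy":-0.04,"dz":0.1,"twist":28,"grip":-1}]' 60
python3 -m crank '[{"dx":0,"dy":-0.03,"dz":0,"twist":7,"grip":-1},{"dx":0,"dy":-0.06,"dz":0,"twist":14,"grip":-1},{"dx":0.01,"dy":-0.09,"dz":0,"twist":21,"grip":-1},{"dx":0.02,"dy":-0.12,"dz":0,"twist":28,"grip":-1},{"dx":0.03,"dy":-0.14,"dz":0,"twist":35,"grip":-1}]' 60
python3 -m crank '[{"dx":0.01,"dy":-0.015,"dz":0,"twist":7,"grip":-1},{"dx":0.02,"dy":-0.03,"dz":0,"twist":14,"grip":-1},{"dx":0.035,"dy":-0.045,"dz":0,"twist":21,"grip":-1},{"dx":0.051,"dy":-0.045,"dz":0,"twist":28,"grip":-1},{"dx":0.051,"dy":-0.045,"dz":-0.02,"twist":30,"grip":-1}]' 60
python3 -m crank '[{"dx":0,"dy":0,"dz":-0.03,"twist":0,"grip":-1},{"dx":0,"dy":0,"dz":-0.04,"twist":0,"grip":-1},{"dx":0,"dy":0,"dz":-0.04,"twist":0,"grip":-1},{"dx":0,"dy":0,"dz":-0.04,"twist":0,"grip":-1},{"dx":0,"dy":0,"dz":-0.04,"twist":0,"grip":-1}]' 60
python3 -c "
from tgt import *
plan((0,-8,6),'R')"
```

```text
t: 18.42
eef_pos: [0.4802, 0.0494, 0.2075]
ee_rot: [-3.139, -0.007, -0.009]
force: [-0.3, -0.3, -1.4]
width: 0.0175
gripper_force: 60.0
t: 18.83
eef_pos: [0.5082, -0.0936, 0.2041]
ee_rot: [3.141, -0.002, 0.587]
force: [0.1, 0.6, -0.4]
width: 0.0174
gripper_force: 60.0
t: 19.25
eef_pos: [0.5637, -0.1382, 0.1865]
ee_rot: [3.134, -0.002, 1.112]
force: [1.8, 0.2, 0.6]
width: 0.0175
gripper_force: 60.0
t: 19.67
eef_pos: [0.5595, -0.1368, 0.1452]
ee_rot: [3.139, -0.001, 1.106]
force: [-0.0, -0.2, -1.0]
width: 0.0172
gripper_force: 60.0
now(head mm) [ 30.5 -30.4  48.4] delta mm [-11.7  19.8 -51.9] F [-0.6 -0.2 -0.8]
```

```bash
python3 -m crank '[{"dx":-0.004,"dy":0,"dz":-0.02,"twist":0,"grip":-1},{"dx":-0.008,"dy":0,"dz":-0.04,"twist":0,"grip":-1},{"dx":-0.012,"dy":0.006,"dz":-0.052,"twist":0,"grip":-1},{"dx":-0.012,"dy":0.016,"dz":-0.052,"twist":0,"grip":-1},{"dx":-0.012,"dy":0.02,"dz":-0.052,"twist":0,"grip":-1}]' 60
python3 -m crank '[{"dx":-0.0006,"dy":0.0019,"dz":0,"twist":0,"grip":-1},{"dx":-0.0012,"dy":0.0038,"dz":0,"twist":0,"grip":-1},{"dx":-0.0015,"dy":0.0048,"dz":0,"twist":0,"grip":-1},{"dx":-0.0015,"dy":0.0048,"dz":0,"twist":0,"grip":-1},{"dx":-0.0015,"dy":0.0048,"dz":0,"twist":0,"grip":-1}]' 60
python3 -c "
from tgt import *
plan((0,0,6),'R')"
```

```text
t: 20.08
eef_pos: [0.5471, -0.1159, 0.093]
ee_rot: [3.14, -0.001, 1.105]
force: [-0.1, 0.3, -0.3]
width: 0.018
gripper_force: 60.0
t: 20.5
eef_pos: [0.5451, -0.112, 0.0921]
ee_rot: [3.141, -0.0, 1.105]
force: [-0.0, -0.2, 0.3]
width: 0.0176
gripper_force: 60.0
now(head mm) [-1.5 -2.5  5.5] delta mm [0.2 2.7 1.1] F [ 0.  -0.2  0.3]
```

```bash
python3 -m crank '[{"dx":-0.0003,"dy":0.00095,"dz":0,"twist":0,"grip":-1},{"dx":-0.0003,"dy":0.00095,"dz":0,"twist":0,"grip":-1},{"dx":-0.0006,"dy":0.0019,"dz":0,"twist":0,"grip":-1},{"dx":-0.0006,"dy":0.0019,"dz":0,"twist":0,"grip":-1},{"dx":-0.0006,"dy":0.0019,"dz":0,"twist":0,"grip":-1}]' 60
python3 -c "
from tgt import *
plan((0,0,6),'R')"
python3 -m crank '[{"dx":-0.0002,"dy":0.0005,"dz":0,"twist":0,"grip":-1},{"dx":-0.0003,"dy":0.00095,"dz":0,"twist":0,"grip":-1},{"dx":-0.0003,"dy":0.00095,"dz":0,"twist":0,"grip":-1},{"dx":-0.0003,"dy":0.00095,"dz":0,"twist":0,"grip":-1},{"dx":-0.0003,"dy":0.00095,"dz":0,"twist":0,"grip":-1}]' 60
python3 -c "
from tgt import *
plan((0,0,6),'R')"
```

```text
t: 20.92
eef_pos: [0.5442, -0.1103, 0.0917]
ee_rot: [3.142, 0.0, 1.105]
force: [0.3, -0.8, -0.8]
width: 0.0174
gripper_force: 60.0
now(head mm) [-2.  -0.5  5.3] delta mm [1.1 0.9 1.6] F [-0.3 -0.9 -0.7]
t: 21.33
eef_pos: [0.5439, -0.1097, 0.0918]
ee_rot: [3.141, 0.001, 1.105]
force: [0.5, -4.9, 0.1]
width: 0.0173
gripper_force: 60.0
now(head mm) [-2.   0.1  5.4] delta mm [1.4 0.3 1.5] F [-0.9 -4.9  0.6]
```

```bash
python3 -m crank '[{"dx":0.0006,"dy":-0.0019,"dz":0,"twist":0,"grip":-1},{"dx":-0.0054,"dy":-0.0038,"dz":0.0109,"twist":0,"grip":-1},{"dx":-0.0054,"dy":-0.0038,"dz":0.0109,"twist":0,"grip":-1},{"dx":-0.0075,"dy":0.0029,"dz":0.0109,"twist":0,"grip":-1},{"dx":-0.0075,"dy":0.0029,"dz":0.0109,"twist":0,"grip":-1}]' 60
python3 -m crank '[{"dx":0.0007,"dy":0.0002,"dz":-0.0013,"twist":0,"grip":-1},{"dx":0.0007,"dy":0.0002,"dz":-0.0013,"twist":0,"grip":-1},{"dx":0.0007,"dy":0.0002,"dz":-0.0013,"twist":0,"grip":-1},{"dx":0.0007,"dy":0.0002,"dz":-0.0013,"twist":0,"grip":-1},{"dx":0.0007,"dy":0.0002,"dz":-0.0013,"twist":0,"grip":-1}]' 60
python3 -c "
from tgt import *
plan((0,5,15),'R')"
python3 -m crank '[{"dx":0.0005,"dy":0.0001,"dz":-0.0009,"twist":0,"grip":-1},{"dx":0.0005,"dy":0.0001,"dz":-0.0009,"twist":0,"grip":-1},{"dx":0.0005,"dy":0.0001,"dz":-0.0009,"twist":0,"grip":-1},{"dx":0.0005,"dy":0.0001,"dz":-0.0009,"twist":0,"grip":-1},{"dx":0.0005,"dy":0.0001,"dz":-0.0009,"twist":0,"grip":-1}]' 60
python3 -c "
from tgt import *
plan((0,5,15),'R')"
```

```text
t: 21.75
eef_pos: [0.5362, -0.1054, 0.1029]
ee_rot: [3.141, -0.001, 1.105]
force: [-0.2, -0.6, -0.1]
width: 0.0177
gripper_force: 60.0
t: 22.17
eef_pos: [0.5371, -0.1061, 0.1013]
ee_rot: [-3.141, 0.0, 1.105]
force: [-2.0, -0.9, 3.7]
width: 0.0176
gripper_force: 60.0
now(head mm) [-2.   5.6 16.4] delta mm [ 2.5  0.1 -0.2] F [-0.  -0.2  4.2]
t: 22.58
eef_pos: [0.5374, -0.1061, 0.1005]
ee_rot: [-3.141, 0.0, 1.105]
force: [-3.0, -0.6, 5.7]
width: 0.0174
gripper_force: 60.0
now(head mm) [-2.1  5.5 15.5] delta mm [2.1 0.2 0.6] F [0.3 0.3 6.5]
```

```bash
python3 -m crank '[{"dx":-0.0014,"dy":-0.0005,"dz":0.0026,"twist":0,"grip":-1},{"dx":0.0013,"dy":-0.0091,"dz":0.0026,"twist":0,"grip":-1},{"dx":0.0013,"dy":-0.0091,"dz":0.0026,"twist":0,"grip":-1},{"dx":0.0123,"dy":-0.0057,"dz":-0.0134,"twist":0,"grip":-1},{"dx":0.0123,"dy":-0.0057,"dz":-0.0134,"twist":0,"grip":-1}]' 60
python3 -m crank '[{"dx":-0.0006,"dy":0.0019,"dz":0,"twist":0,"grip":-1},{"dx":-0.0012,"dy":0.0038,"dz":0,"twist":0,"grip":-1},{"dx":-0.0015,"dy":0.0048,"dz":0,"twist":0,"grip":-1},{"dx":-0.0015,"dy":0.0048,"dz":0,"twist":0,"grip":-1},{"dx":-0.0015,"dy":0.0048,"dz":0,"twist":0,"grip":-1}]' 60
python3 -c "
from tgt import *
plan((0,3.6,-1.1),'R')"
```

```text
t: 23.0
eef_pos: [0.5501, -0.1116, 0.0847]
ee_rot: [-3.14, 0.001, 1.104]
force: [-0.2, -0.7, 0.1]
width: 0.0173
gripper_force: 60.0
t: 23.42
eef_pos: [0.5485, -0.1067, 0.0875]
ee_rot: [3.141, -0.0, 1.105]
force: [0.4, -0.4, 0.2]
width: 0.0176
gripper_force: 60.0
now(head mm) [ 0.3  1.6 -0.9] delta mm [-0.8  1.8 -0.3] F [ 0.4 -0.5  0. ]
```

```bash
python3 -m crank '[{"dx":-0.0003,"dy":0.00095,"dz":0,"twist":0,"grip":-1},{"dx":-0.0006,"dy":0.0019,"dz":0,"twist":0,"grip":-1},{"dx":-0.0006,"dy":0.0019,"dz":0,"twist":0,"grip":-1},{"dx":-0.0006,"dy":0.0019,"dz":0,"twist":0,"grip":-1},{"dx":-0.0006,"dy":0.0019,"dz":0,"twist":0,"grip":-1}]' 60
python3 -c "
from tgt import *
plan((0,3.6,-1.1),'R')"
python3 -m crank '[{"dx":-0.0005,"dy":-0.0002,"dz":0.0009,"twist":0,"grip":-1},{"dx":-0.001,"dy":-0.0003,"dz":0.0017,"twist":0,"grip":-1},{"dx":-0.001,"dy":-0.0003,"dz":0.0017,"twist":0,"grip":-1},{"dx":-0.001,"dy":-0.0003,"dz":0.0017,"twist":0,"grip":-1},{"dx":-0.001,"dy":-0.0003,"dz":0.0017,"twist":0,"grip":-1}]' 60
python3 -c "
from tgt import *
plan((0,3.6,-1.1),'R')"
```

```text
t: 23.83
eef_pos: [0.5479, -0.1049, 0.087]
ee_rot: [3.141, -0.0, 1.105]
force: [-0.5, -0.1, -1.1]
width: 0.0177
gripper_force: 60.0
now(head mm) [ 0.1  3.5 -1.3] delta mm [-0.2  0.1  0.1] F [-1.   0.  -0.7]
t: 24.25
eef_pos: [0.5468, -0.1053, 0.0886]
ee_rot: [-3.142, 0.0, 1.105]
force: [0.7, -0.4, -2.6]
width: 0.0178
gripper_force: 60.0
now(head mm) [-0.1  3.5  0.7] delta mm [ 0.9  0.4 -1.5] F [-0.8 -0.6 -2.5]
```

```bash
python3 -m crank '[{"dx":-0.0005,"dy":-0.0002,"dz":0.0009,"twist":0,"grip":-1},{"dx":-0.0005,"dy":-0.0002,"dz":0.0009,"twist":0,"grip":-1},{"dx":-0.0005,"dy":-0.0002,"dz":0.0009,"twist":0,"grip":-1},{"dx":-0.0005,"dy":-0.0002,"dz":0.0009,"twist":0,"grip":-1},{"dx":-0.0005,"dy":-0.0002,"dz":0.0009,"twist":0,"grip":-1}]' 60
python3 -c "
from tgt import *
plan((0,3.6,-1.1),'R')"
python3 -m crank '[{"dx":-0.0005,"dy":-0.0002,"dz":0.0009,"twist":0,"grip":-1},{"dx":-0.0005,"dy":-0.0002,"dz":0.0009,"twist":0,"grip":-1},{"dx":-0.0005,"dy":-0.0002,"dz":0.0009,"twist":0,"grip":-1},{"dx":-0.0005,"dy":-0.0002,"dz":0.0009,"twist":0,"grip":-1},{"dx":-0.0005,"dy":-0.0002,"dz":0.0009,"twist":0,"grip":-1}]' 60
python3 -c "
from tgt import *
plan((0,3.6,-1.1),'R')"
python3 -m crank '[{"dx":-0.0005,"dy":-0.0002,"dz":0.0009,"twist":0,"grip":-1},{"dx":-0.0005,"dy":-0.0002,"dz":0.0009,"twist":0,"grip":-1},{"dx":-0.0005,"dy":-0.0002,"dz":0.0009,"twist":0,"grip":-1},{"dx":-0.0005,"dy":-0.0002,"dz":0.0009,"twist":0,"grip":-1},{"dx":-0.0005,"dy":-0.0002,"dz":0.0009,"twist":0,"grip":-1}]' 60
python3 -c "
from tgt import *
plan((0,3.6,-1.1),'R')"
```

```text
t: 24.67
eef_pos: [0.5464, -0.1054, 0.0895]
ee_rot: [3.141, -0.0, 1.105]
force: [2.2, -0.4, -2.9]
width: 0.0179
gripper_force: 60.0
now(head mm) [0.  3.4 1.6] delta mm [ 1.2  0.6 -2.4] F [ 0.2 -1.  -3.5]
t: 25.08
eef_pos: [0.546, -0.1056, 0.0904]
ee_rot: [3.141, -0.0, 1.105]
force: [3.4, 0.5, -5.4]
width: 0.0171
gripper_force: 60.0
now(head mm) [0.1 3.4 2.6] delta mm [ 1.7  0.7 -3.3] F [ 0.3 -0.5 -6.4]
t: 25.5
eef_pos: [0.5454, -0.1058, 0.0914]
ee_rot: [3.141, -0.0, 1.105]
force: [4.5, -0.3, -6.2]
width: 0.0172
gripper_force: 60.0
now(head mm) [0.  3.4 3.8] delta mm [ 2.3  1.  -4.3] F [ 0.6 -1.7 -7.4]
```

```bash
python3 -m crank '[{"dx":-0.0005,"dy":-0.0002,"dz":0.0009,"twist":0,"grip":-1},{"dx":-0.001,"dy":-0.0003,"dz":0.0017,"twist":0,"grip":-1},{"dx":-0.0012,"dy":-0.0004,"dz":0.0022,"twist":0,"grip":-1},{"dx":-0.0012,"dy":-0.0004,"dz":0.0022,"twist":0,"grip":-1},{"dx":-0.0012,"dy":-0.0004,"dz":0.0022,"twist":0,"grip":-1}]' 60
python3 -c "
from tgt import *
plan((0,3.6,-1.1),'R')"
python3 -m crank '[{"dx":-0.0005,"dy":-0.0002,"dz":0.0009,"twist":0,"grip":-1},{"dx":-0.001,"dy":-0.0003,"dz":0.0017,"twist":0,"grip":-1},{"dx":-0.001,"dy":-0.0003,"dz":0.0017,"twist":0,"grip":-1},{"dx":-0.001,"dy":-0.0003,"dz":0.0017,"twist":0,"grip":-1},{"dx":-0.001,"dy":-0.0003,"dz":0.0017,"twist":0,"grip":-1}]' 60
python3 -c "
from tgt import *
plan((0,3.6,-1.1),'R')"
```

```text
t: 25.92
eef_pos: [0.5441, -0.1063, 0.0937]
ee_rot: [3.141, -0.0, 1.105]
force: [3.9, 0.1, -5.0]
width: 0.0177
gripper_force: 60.0
now(head mm) [-0.   3.3  6.5] delta mm [ 3.6  1.4 -6.6] F [ 0.7 -1.1 -6.2]
t: 26.33
eef_pos: [0.5431, -0.1066, 0.0954]
ee_rot: [3.142, 0.0, 1.105]
force: [3.8, -0.4, -6.1]
width: 0.0179
gripper_force: 60.0
now(head mm) [-0.1  3.3  8.4] delta mm [ 4.6  1.7 -8.2] F [-0.  -1.5 -7. ]
```

```bash
python3 -m crank '[{"dx":0.001,"dy":0.0003,"dz":-0.0018,"twist":0,"grip":-1},{"dx":0.003,"dy":0.0009,"dz":-0.005,"twist":0,"grip":-1},{"dx":0.0043,"dy":0.0014,"dz":-0.0078,"twist":0,"grip":-1},{"dx":0.0043,"dy":0.0014,"dz":-0.0078,"twist":0,"grip":-1},{"dx":0.0043,"dy":0.0014,"dz":-0.0078,"twist":0,"grip":-1}]' 60
python3 -c "
from tgt import *
plan((0,3.6,-1.1),'R')"
python3 -m crank '[{"dx":0.0005,"dy":0.0002,"dz":-0.0009,"twist":0,"grip":-1},{"dx":0.0005,"dy":0.0002,"dz":-0.0009,"twist":0,"grip":-1},{"dx":0.0005,"dy":0.0002,"dz":-0.0009,"twist":0,"grip":-1},{"dx":0.0005,"dy":0.0002,"dz":-0.0009,"twist":0,"grip":-1},{"dx":0.0005,"dy":0.0002,"dz":-0.0009,"twist":0,"grip":-1}]' 60
python3 -c "
from tgt import *
plan((0,3.6,-1.1),'R')"
python3 -m crank '[{"dx":0.0005,"dy":0.0002,"dz":-0.0009,"twist":0,"grip":-1},{"dx":0.0005,"dy":0.0002,"dz":-0.0009,"twist":0,"grip":-1},{"dx":0.0005,"dy":0.0002,"dz":-0.0009,"twist":0,"grip":-1},{"dx":0.0005,"dy":0.0002,"dz":-0.0009,"twist":0,"grip":-1},{"dx":0.0005,"dy":0.0002,"dz":-0.0009,"twist":0,"grip":-1}]' 60
python3 -c "
from tgt import *
plan((0,3.6,-1.1),'R')"
```

```text
t: 26.75
eef_pos: [0.5471, -0.1051, 0.0872]
ee_rot: [-3.141, 0.001, 1.105]
force: [-0.0, -0.1, -0.6]
width: 0.0176
gripper_force: 60.0
now(head mm) [-0.5  3.5 -0.8] delta mm [ 0.6  0.3 -0. ] F [-0.4 -0.1 -0.5]
t: 27.17
eef_pos: [0.5477, -0.105, 0.0866]
ee_rot: [-3.141, 0.0, 1.105]
force: [-2.1, 0.2, 0.4]
width: 0.0176
gripper_force: 60.0
now(head mm) [-0.2  3.5 -1.5] delta mm [-0.1  0.1  0.5] F [-1.5  0.8  1.3]
t: 27.58
eef_pos: [0.548, -0.105, 0.0858]
ee_rot: [-3.141, 0.001, 1.105]
force: [-4.6, -2.3, 5.1]
width: 0.0173
gripper_force: 60.0
now(head mm) [-0.4  3.4 -2.4] delta mm [-0.4  0.1  1.4] F [-1.8 -0.8  6.9]
```

```bash
python3 -m crank '[{"dx":-0.001,"dy":-0.0003,"dz":0.0017,"twist":0,"grip":-1},{"dx":0.0013,"dy":-0.0075,"dz":0.0017,"twist":0,"grip":-1},{"dx":0.0013,"dy":-0.0085,"dz":0.0017,"twist":0,"grip":-1},{"dx":-0.0108,"dy":-0.0113,"dz":0.0237,"twist":0,"grip":-1},{"dx":-0.0108,"dy":-0.0113,"dz":0.0237,"twist":0,"grip":-1}]' 60
python3 -m crank '[{"dx":-0.0029,"dy":0.0092,"dz":0,"twist":0,"grip":-1},{"dx":-0.0029,"dy":0.0092,"dz":0,"twist":0,"grip":-1},{"dx":-0.0024,"dy":0.0094,"dz":-0.0009,"twist":0,"grip":-1},{"dx":-0.0019,"dy":0.0095,"dz":-0.0018,"twist":0,"grip":-1},{"dx":-0.0019,"dy":0.0095,"dz":-0.0018,"twist":0,"grip":-1}]' 60
python3 -c "
from tgt import *
plan((-2,5.5,22),'R')"
python3 -m crank '[{"dx":0.0005,"dy":0.0001,"dz":-0.0009,"twist":0,"grip":-1},{"dx":0.0005,"dy":0.0001,"dz":-0.0009,"twist":0,"grip":-1},{"dx":0.0005,"dy":0.0001,"dz":-0.0009,"twist":0,"grip":-1},{"dx":0.0005,"dy":0.0001,"dz":-0.0009,"twist":0,"grip":-1},{"dx":0.0005,"dy":0.0001,"dz":-0.0009,"twist":0,"grip":-1}]' 60
python3 -c "
from tgt import *
plan((-2,5.5,22),'R')"
```

```text
t: 28.0
eef_pos: [0.5384, -0.1165, 0.1119]
ee_rot: [3.139, -0.001, 1.105]
force: [-0.0, 0.6, 0.6]
width: 0.0174
gripper_force: 60.0
t: 28.42
eef_pos: [0.5357, -0.1064, 0.1071]
ee_rot: [-3.141, 0.0, 1.105]
force: [-1.4, 0.1, 2.5]
width: 0.0176
gripper_force: 60.0
now(head mm) [-0.3  5.7 22.2] delta mm [-1.3 -0.6 -1. ] F [0.2 0.5 2.8]
t: 28.83
eef_pos: [0.5361, -0.1065, 0.1067]
ee_rot: [-3.141, 0.0, 1.105]
force: [-3.4, 0.1, 4.4]
width: 0.0175
gripper_force: 60.0
now(head mm) [-0.2  5.5 21.6] delta mm [-1.7 -0.5 -0.5] F [-0.6  1.1  5.4]
```

```bash
python3 -m crank '[{"dx":0,"dy":0,"dz":0.02,"twist":0,"grip":-1},{"dx":0,"dy":0,"dz":0.055,"twist":-7,"grip":-1},{"dx":0,"dy":0,"dz":0.09,"twist":-14,"grip":-1},{"dx":-0.015,"dy":0.01,"dz":0.1,"twist":-21,"grip":-1},{"dx":-0.03,"dy":0.02,"dz":0.1,"twist":-28,"grip":-1}]' 60
python3 -m crank '[{"dx":-0.01,"dy":0.03,"dz":0,"twist":-7,"grip":-1},{"dx":-0.02,"dy":0.06,"dz":0,"twist":-14,"grip":-1},{"dx":-0.03,"dy":0.09,"dz":0,"twist":-21,"grip":-1},{"dx":-0.03,"dy":0.12,"dz":0,"twist":-28,"grip":-1},{"dx":-0.03,"dy":0.15,"dz":0,"twist":-35,"grip":-1}]' 60
python3 -m crank '[{"dx":0,"dy":0.025,"dz":0,"twist":-7,"grip":-1},{"dx":0,"dy":0.045,"dz":0,"twist":-14,"grip":-1},{"dx":0,"dy":0.06,"dz":0,"twist":-21,"grip":-1},{"dx":0,"dy":0.06,"dz":0,"twist":-28,"grip":-1},{"dx":0,"dy":0.06,"dz":-0.02,"twist":-29.4,"grip":-1}]' 60
python3 -m crank '[{"dx":0,"dy":0,"dz":-0.03,"twist":0,"grip":-1},{"dx":0,"dy":0,"dz":-0.04,"twist":0,"grip":-1},{"dx":0,"dy":0,"dz":-0.04,"twist":0,"grip":-1},{"dx":0,"dy":0,"dz":-0.04,"twist":0,"grip":-1},{"dx":0,"dy":0,"dz":-0.04,"twist":0,"grip":-1}]' 60
python3 -c "
from tgt import *
plan((0,4,1),'L')"
```

```text
t: 29.25
eef_pos: [0.5086, -0.0862, 0.2098]
ee_rot: [3.138, -0.005, 0.609]
force: [-0.1, 0.5, -1.0]
width: 0.0175
gripper_force: 60.0
t: 29.67
eef_pos: [0.4758, 0.0642, 0.2069]
ee_rot: [-3.14, -0.001, 0.022]
force: [0.3, 0.4, -0.4]
width: 0.0172
gripper_force: 60.0
t: 30.08
eef_pos: [0.4787, 0.1251, 0.1894]
ee_rot: [-3.136, -0.004, -0.49]
force: [1.2, 0.5, -0.2]
width: 0.0171
gripper_force: 60.0
t: 30.5
eef_pos: [0.4772, 0.1231, 0.1479]
ee_rot: [-3.14, -0.001, -0.485]
force: [-0.3, 0.4, -0.2]
width: 0.0175
gripper_force: 60.0
now(head mm) [32.  28.3 50.6] delta mm [  4.5 -24.  -59. ] F [-0.2  0.4 -0.1]
```

```bash
python3 -m crank '[{"dx":0.002,"dy":0,"dz":-0.03,"twist":-1.2,"grip":-1},{"dx":0.005,"dy":-0.002,"dz":-0.059,"twist":-1.2,"grip":-1},{"dx":0.005,"dy":-0.012,"dz":-0.059,"twist":-1.2,"grip":-1},{"dx":0.005,"dy":-0.021,"dz":-0.059,"twist":-1.2,"grip":-1},{"dx":0.005,"dy":-0.021,"dz":-0.059,"twist":-1.2,"grip":-1}]' 60
python3 -c "
from tgt import *
plan((0,-4.3,1),'L')"
```

```text
t: 30.92
eef_pos: [0.482, 0.1006, 0.0893]
ee_rot: [-3.141, -0.001, -0.506]
force: [0.3, -0.3, -0.2]
width: 0.0173
gripper_force: 60.0
now(head mm) [-0.3  4.5  1.6] delta mm [ 3.2 -8.3 -0.4] F [ 0.1 -0.4 -0.3]
```

```bash
python3 -m crank '[{"dx":0.0006,"dy":-0.002,"dz":0,"twist":0,"grip":-1},{"dx":0.0012,"dy":-0.004,"dz":0,"twist":0,"grip":-1},{"dx":0.0018,"dy":-0.006,"dz":0,"twist":0,"grip":-1},{"dx":0.0026,"dy":-0.0083,"dz":0,"twist":0,"grip":-1},{"dx":0.0026,"dy":-0.0083,"dz":0,"twist":0,"grip":-1}]' 60
python3 -c "
from tgt import *
plan((0,-4.3,4),'L')"
python3 -m crank '[{"dx":-0.0005,"dy":-0.0002,"dz":0.0009,"twist":0,"grip":-1},{"dx":-0.001,"dy":-0.0003,"dz":0.0017,"twist":0,"grip":-1},{"dx":-0.0014,"dy":-0.0004,"dz":0.0026,"twist":0,"grip":-1},{"dx":-0.0014,"dy":-0.0004,"dz":0.0026,"twist":0,"grip":-1},{"dx":-0.0014,"dy":-0.0004,"dz":0.0026,"twist":0,"grip":-1}]' 60
python3 -c "
from tgt import *
plan((0,-4.3,4),'L')"
python3 -m crank '[{"dx":-0.0005,"dy":-0.0002,"dz":0.0009,"twist":0,"grip":-1},{"dx":-0.0005,"dy":-0.0002,"dz":0.0009,"twist":0,"grip":-1},{"dx":-0.0005,"dy":-0.0002,"dz":0.0009,"twist":0,"grip":-1},{"dx":-0.0005,"dy":-0.0002,"dz":0.0009,"twist":0,"grip":-1},{"dx":-0.0005,"dy":-0.0002,"dz":0.0009,"twist":0,"grip":-1}]' 60
python3 -c "
from tgt import *
plan((0,-4.3,4),'L')"
```

```text
t: 31.33
eef_pos: [0.4842, 0.0933, 0.0881]
ee_rot: [-3.141, -0.0, -0.506]
force: [0.0, -0.2, -0.6]
width: 0.0175
gripper_force: 60.0
now(head mm) [-1.  -3.1  0.6] delta mm [-0.5 -1.4  3.4] F [-0.3 -0.2 -0.5]
t: 31.75
eef_pos: [0.4825, 0.0932, 0.0903]
ee_rot: [-3.142, -0.0, -0.506]
force: [-0.8, 0.6, -0.1]
width: 0.0176
gripper_force: 60.0
now(head mm) [-1.3 -2.7  3.3] delta mm [ 1.3 -1.3  1.2] F [-0.6  0.8  0.2]
t: 32.17
eef_pos: [0.4819, 0.0929, 0.0911]
ee_rot: [3.142, 0.0, -0.506]
force: [0.3, -0.1, -0.8]
width: 0.0178
gripper_force: 60.0
now(head mm) [-1.4 -2.8  4.3] delta mm [ 1.8 -1.   0.4] F [-0.2 -0.1 -0.8]
```

```bash
python3 -m crank '[{"dx":0.0007,"dy":0.0002,"dz":-0.0013,"twist":0,"grip":-1},{"dx":0.001,"dy":-0.0008,"dz":-0.0013,"twist":0,"grip":-1},{"dx":0.0012,"dy":-0.0014,"dz":-0.0013,"twist":0,"grip":-1},{"dx":0.0012,"dy":-0.0014,"dz":-0.0013,"twist":0,"grip":-1},{"dx":0.0012,"dy":-0.0014,"dz":-0.0013,"twist":0,"grip":-1}]' 60
python3 -m crank '[{"dx":-0.0005,"dy":-0.0002,"dz":0.0009,"twist":0,"grip":-1},{"dx":-0.001,"dy":-0.0003,"dz":0.0017,"twist":0,"grip":-1},{"dx":-0.0012,"dy":-0.0004,"dz":0.0022,"twist":0,"grip":-1},{"dx":-0.0012,"dy":-0.0004,"dz":0.0022,"twist":0,"grip":-1},{"dx":-0.0012,"dy":-0.0004,"dz":0.0022,"twist":0,"grip":-1}]' 60
python3 -c "
from tgt import *
plan((0,-4.3,8.8),'L')"
python3 -m crank '[{"dx":-0.0005,"dy":-0.0002,"dz":0.0009,"twist":0,"grip":-1},{"dx":-0.0005,"dy":-0.0002,"dz":0.0009,"twist":0,"grip":-1},{"dx":-0.0005,"dy":-0.0002,"dz":0.0009,"twist":0,"grip":-1},{"dx":-0.0005,"dy":-0.0002,"dz":0.0009,"twist":0,"grip":-1},{"dx":-0.0005,"dy":-0.0002,"dz":0.0009,"twist":0,"grip":-1}]' 60
python3 -c "
from tgt import *
plan((0,-4.3,8.8),'L')"
```

```text
t: 32.58
eef_pos: [0.4832, 0.0914, 0.0898]
ee_rot: [-3.142, 0.0, -0.506]
force: [-1.0, 0.1, -1.3]
width: 0.0177
gripper_force: 60.0
t: 33.0
eef_pos: [0.4821, 0.0913, 0.092]
ee_rot: [-3.141, -0.0, -0.506]
force: [2.7, 2.0, -5.7]
width: 0.0174
gripper_force: 60.0
now(head mm) [-1.2 -4.3  5.2] delta mm [-0.7 -0.2  3.7] F [-0.2  1.1 -6.5]
t: 33.42
eef_pos: [0.4815, 0.091, 0.093]
ee_rot: [-3.141, -0.0, -0.506]
force: [2.4, 3.1, -5.7]
width: 0.0174
gripper_force: 60.0
now(head mm) [-1.3 -4.5  6.4] delta mm [-0.1  0.2  2.7] F [-0.1  2.2 -6.6]
```

```bash
python3 -m crank '[{"dx":-0.0005,"dy":-0.0002,"dz":0.0009,"twist":0,"grip":-1},{"dx":-0.001,"dy":-0.0003,"dz":0.0017,"twist":0,"grip":-1},{"dx":-0.0011,"dy":-0.0004,"dz":0.0021,"twist":0,"grip":-1},{"dx":-0.0011,"dy":-0.0004,"dz":0.0021,"twist":0,"grip":-1},{"dx":-0.0011,"dy":-0.0004,"dz":0.0021,"twist":0,"grip":-1}]' 60
python3 -c "
from tgt import *
plan((0,-4.3,8.8),'L')"
```

```text
t: 33.83
eef_pos: [0.4803, 0.0904, 0.0951]
ee_rot: [-3.142, 0.0, -0.506]
force: [2.5, 2.7, -5.9]
width: 0.0175
gripper_force: 60.0
now(head mm) [-1.4 -4.7  8.9] delta mm [1.1 0.7 0.6] F [-0.2  1.8 -6.7]
```

```bash
python3 -m crank '[{"dx":0.001,"dy":0.0003,"dz":-0.0018,"twist":0,"grip":-1},{"dx":0.003,"dy":0.0009,"dz":-0.005,"twist":0,"grip":-1},{"dx":0.0045,"dy":0.0015,"dz":-0.0082,"twist":0,"grip":-1},{"dx":0.0045,"dy":0.0015,"dz":-0.0082,"twist":0,"grip":-1},{"dx":0.0045,"dy":0.0015,"dz":-0.0082,"twist":0,"grip":-1}]' 60
python3 -c "
from tgt import *
plan((0,-4.3,-1),'L')"
python3 -m crank '[{"dx":0.0005,"dy":0.0002,"dz":-0.0009,"twist":0,"grip":-1},{"dx":0.0005,"dy":0.0002,"dz":-0.0009,"twist":0,"grip":-1},{"dx":0.0005,"dy":0.0002,"dz":-0.0009,"twist":0,"grip":-1},{"dx":0.0005,"dy":0.0002,"dz":-0.0009,"twist":0,"grip":-1},{"dx":0.0005,"dy":0.0002,"dz":-0.0009,"twist":0,"grip":-1}]' 60
python3 -c "
from tgt import *
plan((0,-4.3,-1),'L')"
```

```text
t: 34.25
eef_pos: [0.4846, 0.0915, 0.0865]
ee_rot: [3.14, 0.0, -0.506]
force: [-1.2, 0.9, 0.1]
width: 0.0174
gripper_force: 60.0
now(head mm) [-2.  -5.  -0.7] delta mm [1.6 1.2 0.7] F [-0.7  1.3  0.6]
t: 34.67
eef_pos: [0.4853, 0.0921, 0.086]
ee_rot: [-3.141, -0.0, -0.506]
force: [-0.1, 0.1, -1.1]
width: 0.0174
gripper_force: 60.0
now(head mm) [-1.4 -4.5 -1.6] delta mm [0.8 0.5 1.2] F [-0.6  0.2 -0.9]
```

```bash
python3 -m crank '[{"dx":0.0005,"dy":0.0002,"dz":-0.0009,"twist":0,"grip":-1},{"dx":0.0005,"dy":0.0002,"dz":-0.0009,"twist":0,"grip":-1},{"dx":0.0005,"dy":0.0002,"dz":-0.0009,"twist":0,"grip":-1},{"dx":0.0005,"dy":0.0002,"dz":-0.0009,"twist":0,"grip":-1},{"dx":0.0005,"dy":0.0002,"dz":-0.0009,"twist":0,"grip":-1}]' 60
python3 -c "
from tgt import *
plan((0,-4.3,-1),'L')"
python3 -m crank '[{"dx":0.0005,"dy":0.0002,"dz":-0.0009,"twist":0,"grip":-1},{"dx":0.0005,"dy":0.0002,"dz":-0.0009,"twist":0,"grip":-1},{"dx":0.0005,"dy":0.0002,"dz":-0.0009,"twist":0,"grip":-1},{"dx":0.0005,"dy":0.0002,"dz":-0.0009,"twist":0,"grip":-1},{"dx":0.0005,"dy":0.0002,"dz":-0.0009,"twist":0,"grip":-1}]' 60
python3 -c "
from tgt import *
plan((0,-4.3,-1),'L')"
```

```text
t: 35.08
eef_pos: [0.4857, 0.0923, 0.0851]
ee_rot: [3.141, 0.0, -0.506]
force: [-2.9, 0.1, 2.5]
width: 0.0179
gripper_force: 60.0
now(head mm) [-1.5 -4.5 -2.6] delta mm [0.4 0.4 2.1] F [-1.1  1.   3.5]
t: 35.5
eef_pos: [0.4858, 0.0924, 0.0843]
ee_rot: [3.141, 0.001, -0.506]
force: [-7.0, 0.4, 5.8]
width: 0.0176
gripper_force: 60.0
now(head mm) [-1.8 -4.4 -3.3] delta mm [0.3 0.2 2.9] F [-2.8  2.4  8.3]
```

```bash
python3 -m crank '[{"dx":-0.0012,"dy":-0.0004,"dz":0.0022,"twist":0,"grip":-1},{"dx":-0.0036,"dy":0.0072,"dz":0.0022,"twist":0,"grip":-1},{"dx":-0.0036,"dy":0.0082,"dz":0.0022,"twist":0,"grip":-1},{"dx":-0.0164,"dy":0.0032,"dz":0.0254,"twist":0,"grip":-1},{"dx":-0.0164,"dy":0.0032,"dz":0.0254,"twist":0,"grip":-1}]' 60
python3 -m crank '[{"dx":0.0028,"dy":-0.0089,"dz":0,"twist":0,"grip":-1},{"dx":0.0028,"dy":-0.0089,"dz":0,"twist":0,"grip":-1},{"dx":0.0033,"dy":-0.0087,"dz":-0.0009,"twist":0,"grip":-1},{"dx":0.0038,"dy":-0.0086,"dz":-0.0017,"twist":0,"grip":-1},{"dx":0.0038,"dy":-0.0086,"dz":-0.0017,"twist":0,"grip":-1}]' 60
python3 -c "
from tgt import *
plan((0,-5.7,23),'L')"
python3 -m crank '[{"dx":0.0005,"dy":0.0001,"dz":-0.0009,"twist":0,"grip":-1},{"dx":0.0005,"dy":0.0001,"dz":-0.0009,"twist":0,"grip":-1},{"dx":0.0005,"dy":0.0001,"dz":-0.0009,"twist":0,"grip":-1},{"dx":0.0005,"dy":0.0001,"dz":-0.0009,"twist":0,"grip":-1},{"dx":0.0005,"dy":0.0001,"dz":-0.0009,"twist":0,"grip":-1}]' 60
python3 -c "
from tgt import *
plan((0,-5.7,22),'L')"
```

```text
t: 35.92
eef_pos: [0.4702, 0.0961, 0.1119]
ee_rot: [-3.14, -0.002, -0.505]
force: [-0.2, -0.3, -1.2]
width: 0.0172
gripper_force: 60.0
t: 36.33
eef_pos: [0.4737, 0.087, 0.1073]
ee_rot: [3.141, 0.0, -0.506]
force: [-0.6, -0.9, 0.6]
width: 0.0174
gripper_force: 60.0
now(head mm) [-1.7 -6.  23.2] delta mm [1.4 0.7 0.7] F [-0.4 -0.7  0.9]
t: 36.75
eef_pos: [0.4741, 0.0871, 0.1069]
ee_rot: [3.141, 0.0, -0.506]
force: [-1.5, -1.5, 1.5]
width: 0.0175
gripper_force: 60.0
now(head mm) [-1.5 -5.9 22.6] delta mm [1.5 0.7 0.2] F [-0.9 -1.   2.2]
```

```bash
python3 -m crank '[{"dx":0,"dy":0,"dz":0.02,"twist":0,"grip":-1},{"dx":0,"dy":0,"dz":0.055,"twist":7,"grip":-1},{"dx":0,"dy":0,"dz":0.09,"twist":14,"grip":-1},{"dx":0,"dy":-0.02,"dz":0.095,"twist":21,"grip":-1},{"dx":0,"dy":-0.04,"dz":0.095,"twist":28,"grip":-1}]' 60
python3 -m crank '[{"dx":0,"dy":-0.03,"dz":0,"twist":7,"grip":-1},{"dx":0,"dy":-0.06,"dz":0,"twist":14,"grip":-1},{"dx":0.01,"dy":-0.09,"dz":0,"twist":21,"grip":-1},{"dx":0.02,"dy":-0.12,"dz":0,"twist":28,"grip":-1},{"dx":0.03,"dy":-0.14,"dz":0,"twist":35,"grip":-1}]' 60
python3 -m crank '[{"dx":0.01,"dy":-0.015,"dz":0,"twist":7,"grip":-1},{"dx":0.02,"dy":-0.03,"dz":0,"twist":14,"grip":-1},{"dx":0.035,"dy":-0.045,"dz":0,"twist":21,"grip":-1},{"dx":0.051,"dy":-0.045,"dz":0,"twist":28,"grip":-1},{"dx":0.051,"dy":-0.045,"dz":-0.02,"twist":29.3,"grip":-1}]' 60
python3 -m crank '[{"dx":0,"dy":0,"dz":-0.03,"twist":0,"grip":-1},{"dx":0,"dy":0,"dz":-0.04,"twist":0,"grip":-1},{"dx":0,"dy":0,"dz":-0.04,"twist":0,"grip":-1},{"dx":0,"dy":0,"dz":-0.04,"twist":0,"grip":-1},{"dx":0,"dy":0,"dz":-0.04,"twist":0,"grip":-1}]' 60
python3 -c "
from tgt import *
plan((0,-5,2.5),'R')"
```

```text
t: 37.17
eef_pos: [0.4764, 0.0483, 0.205]
ee_rot: [-3.139, -0.006, -0.009]
force: [0.7, -0.6, -1.3]
width: 0.0172
gripper_force: 60.0
t: 37.58
eef_pos: [0.5047, -0.0945, 0.2022]
ee_rot: [3.141, -0.001, 0.587]
force: [0.2, 0.7, -0.4]
width: 0.0172
gripper_force: 60.0
t: 38.0
eef_pos: [0.5602, -0.1391, 0.1847]
ee_rot: [3.135, -0.002, 1.099]
force: [1.8, -0.8, -0.0]
width: 0.0173
gripper_force: 60.0
t: 38.42
eef_pos: [0.5563, -0.1378, 0.1435]
ee_rot: [3.14, -0.001, 1.093]
force: [-0.7, 0.4, -0.2]
width: 0.0174
gripper_force: 60.0
now(head mm) [ 27.4 -30.9  48.2] delta mm [ -8.6  24.4 -53.2] F [-0.6  0.5  0.1]
```

```bash
python3 -m crank '[{"dx":-0.004,"dy":0,"dz":-0.025,"twist":0.7,"grip":-1},{"dx":-0.008,"dy":0.002,"dz":-0.053,"twist":0.7,"grip":-1},{"dx":-0.0086,"dy":0.012,"dz":-0.053,"twist":0.7,"grip":-1},{"dx":-0.0086,"dy":0.022,"dz":-0.053,"twist":0.7,"grip":-1},{"dx":-0.0086,"dy":0.022,"dz":-0.053,"twist":0.7,"grip":-1}]' 60
python3 -c "
from tgt import *
plan((0,3.5,2.5),'R')"
```

```text
t: 38.83
eef_pos: [0.5484, -0.1142, 0.0913]
ee_rot: [3.139, -0.001, 1.106]
force: [0.0, -0.1, 0.4]
width: 0.0175
gripper_force: 60.0
now(head mm) [ 0.2 -5.5  3.6] delta mm [-2.3  8.7 -1. ] F [ 0.2 -0.1  0.3]
```

```bash
python3 -m crank '[{"dx":-0.0006,"dy":0.002,"dz":0,"twist":0,"grip":-1},{"dx":-0.0012,"dy":0.004,"dz":0,"twist":0,"grip":-1},{"dx":-0.0018,"dy":0.006,"dz":0,"twist":0,"grip":-1},{"dx":-0.0026,"dy":0.0087,"dz":0,"twist":0,"grip":-1},{"dx":-0.0026,"dy":0.0087,"dz":0,"twist":0,"grip":-1}]' 60
python3 -m crank '[{"dx":-0.0005,"dy":-0.0002,"dz":0.0009,"twist":0,"grip":-1},{"dx":-0.001,"dy":-0.0003,"dz":0.0017,"twist":0,"grip":-1},{"dx":-0.0017,"dy":-0.0005,"dz":0.003,"twist":0,"grip":-1},{"dx":-0.0017,"dy":-0.0005,"dz":0.003,"twist":0,"grip":-1},{"dx":-0.0017,"dy":-0.0005,"dz":0.003,"twist":0,"grip":-1}]' 60
python3 -c "
from tgt import *
plan((0,3.5,9.9),'R')"
```

```text
t: 39.25
eef_pos: [0.5441, -0.1067, 0.0894]
ee_rot: [3.141, -0.0, 1.105]
force: [0.6, -0.2, -0.3]
width: 0.017
gripper_force: 60.0
t: 39.67
eef_pos: [0.5424, -0.1077, 0.092]
ee_rot: [3.141, -0.0, 1.104]
force: [-0.4, -0.5, 0.0]
width: 0.0171
gripper_force: 60.0
now(head mm) [-2.6  2.5  6.1] delta mm [0.  1.1 4.6] F [-0.5 -0.4  0.3]
```

```bash
python3 -m crank '[{"dx":-0.0003,"dy":0.0009,"dz":0,"twist":0,"grip":-1},{"dx":-0.0008,"dy":0.0007,"dz":0.0009,"twist":0,"grip":-1},{"dx":-0.0013,"dy":0.0006,"dz":0.0018,"twist":0,"grip":-1},{"dx":-0.0013,"dy":0.0006,"dz":0.0018,"twist":0,"grip":-1},{"dx":-0.0013,"dy":0.0006,"dz":0.0018,"twist":0,"grip":-1}]' 60
python3 -c "
from tgt import *
plan((0,3.5,9.9),'R')"
python3 -m crank '[{"dx":-0.0005,"dy":-0.0002,"dz":0.0009,"twist":0,"grip":-1},{"dx":-0.0005,"dy":-0.0002,"dz":0.0009,"twist":0,"grip":-1},{"dx":-0.0005,"dy":-0.0002,"dz":0.0009,"twist":0,"grip":-1},{"dx":-0.0005,"dy":-0.0002,"dz":0.0009,"twist":0,"grip":-1},{"dx":-0.0005,"dy":-0.0002,"dz":0.0009,"twist":0,"grip":-1}]' 60
python3 -c "
from tgt import *
plan((0,3.5,9.9),'R')"
```

```text
t: 40.08
eef_pos: [0.5413, -0.1069, 0.0936]
ee_rot: [3.141, -0.0, 1.105]
force: [3.1, 0.2, -4.4]
width: 0.0175
gripper_force: 60.0
now(head mm) [-2.6  3.6  7.8] delta mm [1.2 0.3 3.1] F [ 0.4 -0.8 -5.3]
t: 40.5
eef_pos: [0.5407, -0.1072, 0.0946]
ee_rot: [3.141, -0.0, 1.105]
force: [3.0, 0.1, -5.4]
width: 0.0176
gripper_force: 60.0
now(head mm) [-2.6  3.5  9.1] delta mm [1.8 0.6 2. ] F [-0.2 -0.8 -6.2]
```

```bash
python3 -m crank '[{"dx":-0.0003,"dy":-0.0001,"dz":0.0005,"twist":0,"grip":-1},{"dx":-0.0003,"dy":-0.0001,"dz":0.0006,"twist":0,"grip":-1},{"dx":-0.0003,"dy":-0.0001,"dz":0.0006,"twist":0,"grip":-1},{"dx":-0.0003,"dy":-0.0001,"dz":0.0006,"twist":0,"grip":-1},{"dx":-0.0003,"dy":-0.0001,"dz":0.0006,"twist":0,"grip":-1}]' 60
python3 -c "
from tgt import *
plan((0,3.5,9.9),'R')"
```

```text
t: 40.92
eef_pos: [0.5403, -0.1073, 0.0953]
ee_rot: [3.142, -0.0, 1.105]
force: [3.6, 0.4, -4.6]
width: 0.0171
gripper_force: 60.0
now(head mm) [-2.6  3.5  9.8] delta mm [2.1 0.7 1.4] F [ 0.8 -0.7 -5.8]
```

```bash
python3 -m crank '[{"dx":0.0019,"dy":0.0006,"dz":-0.0035,"twist":0,"grip":-1},{"dx":0.0043,"dy":-0.007,"dz":-0.0035,"twist":0,"grip":-1},{"dx":0.0043,"dy":-0.008,"dz":-0.0035,"twist":0,"grip":-1},{"dx":-0.0055,"dy":-0.0101,"dz":0.0143,"twist":0,"grip":-1},{"dx":-0.0055,"dy":-0.0101,"dz":0.0143,"twist":0,"grip":-1}]' 60
python3 -m crank '[{"dx":-0.0031,"dy":0.0097,"dz":0,"twist":0,"grip":-1},{"dx":-0.0031,"dy":0.0097,"dz":0,"twist":0,"grip":-1},{"dx":-0.0026,"dy":0.0098,"dz":-0.0009,"twist":0,"grip":-1},{"dx":-0.0021,"dy":0.01,"dz":-0.0017,"twist":0,"grip":-1},{"dx":-0.0021,"dy":0.01,"dz":-0.0017,"twist":0,"grip":-1}]' 60
python3 -c "
from tgt import *
plan((-2,5.5,23.3),'R')"
python3 -m crank '[{"dx":0.0005,"dy":0.0001,"dz":-0.0009,"twist":0,"grip":-1},{"dx":0.0005,"dy":0.0001,"dz":-0.0009,"twist":0,"grip":-1},{"dx":0.0005,"dy":0.0001,"dz":-0.0009,"twist":0,"grip":-1},{"dx":0.0005,"dy":0.0001,"dz":-0.0009,"twist":0,"grip":-1},{"dx":0.0005,"dy":0.0001,"dz":-0.0009,"twist":0,"grip":-1}]' 60
python3 -c "
from tgt import *
plan((-2,5.5,23.3),'R')"
```

```text
t: 41.33
eef_pos: [0.5347, -0.1182, 0.1117]
ee_rot: [3.14, -0.0, 1.105]
force: [0.5, 0.6, -1.0]
width: 0.0178
gripper_force: 60.0
t: 41.75
eef_pos: [0.5324, -0.1073, 0.1075]
ee_rot: [-3.141, 0.001, 1.105]
force: [-2.1, -0.9, 2.8]
width: 0.0171
gripper_force: 60.0
now(head mm) [-3.1  5.8 24.2] delta mm [ 1.4  0.1 -0.2] F [-0.6 -0.2  3.6]
t: 42.17
eef_pos: [0.5329, -0.1074, 0.1069]
ee_rot: [-3.141, 0.0, 1.105]
force: [-4.6, -0.9, 3.2]
width: 0.0175
gripper_force: 60.0
now(head mm) [-2.9  5.6 23.5] delta mm [0.9 0.2 0.3] F [-2.4  0.6  5.1]
```

```bash
python3 -m crank '[{"dx":0,"dy":0,"dz":0.02,"twist":0,"grip":-1},{"dx":0,"dy":0,"dz":0.055,"twist":-7,"grip":-1},{"dx":0,"dy":0,"dz":0.09,"twist":-14,"grip":-1},{"dx":-0.01,"dy":0.02,"dz":0.1,"twist":-21,"grip":-1},{"dx":-0.02,"dy":0.05,"dz":0.1,"twist":-28,"grip":-1}]' 60
python3 -m crank '[{"dx":-0.01,"dy":0.035,"dz":0,"twist":-7,"grip":-1},{"dx":-0.02,"dy":0.07,"dz":0,"twist":-14,"grip":-1},{"dx":-0.03,"dy":0.105,"dz":0,"twist":-21,"grip":-1},{"dx":-0.03,"dy":0.14,"dz":0,"twist":-28,"grip":-1},{"dx":-0.03,"dy":0.175,"dz":0,"twist":-35,"grip":-1}]' 60
python3 -m crank '[{"dx":0,"dy":0.04,"dz":0,"twist":-7,"grip":-1},{"dx":0,"dy":0.08,"dz":0,"twist":-7.6,"grip":-1},{"dx":0,"dy":0.12,"dz":0,"twist":-7.6,"grip":-1},{"dx":0,"dy":0.16,"dz":0,"twist":-7.6,"grip":-1},{"dx":0,"dy":0.196,"dz":0,"twist":-7.6,"grip":-1}]' 60
python3 -m crank '[{"dx":0,"dy":0,"dz":-0.03,"twist":0,"grip":-1},{"dx":0,"dy":0,"dz":-0.07,"twist":0,"grip":-1},{"dx":0,"dy":0,"dz":-0.11,"twist":0,"grip":-1},{"dx":0,"dy":0,"dz":-0.15,"twist":0,"grip":-1},{"dx":0,"dy":0,"dz":-0.18,"twist":0,"grip":-1}]' 60
python3 -m crank '[{"dx":0,"dy":0,"dz":0,"twist":0,"grip":-1},{"dx":0,"dy":0,"dz":0,"twist":0,"grip":-1},{"dx":0,"dy":0,"dz":0,"twist":0,"grip":-1},{"dx":0,"dy":0,"dz":0,"twist":0,"grip":-1},{"dx":0,"dy":0,"dz":0,"twist":0,"grip":-1}]' 60
```

```text
t: 42.58
eef_pos: [0.5159, -0.0582, 0.2103]
ee_rot: [3.138, -0.006, 0.61]
force: [0.9, 1.4, -1.3]
width: 0.0173
gripper_force: 60.0
t: 43.0
eef_pos: [0.4831, 0.1163, 0.2073]
ee_rot: [-3.14, -0.002, 0.057]
force: [0.9, -0.5, -0.6]
width: 0.0175
gripper_force: 60.0
t: 43.42
eef_pos: [0.4833, 0.3134, 0.2068]
ee_rot: [-3.14, -0.001, -0.07]
force: [0.8, 0.3, 0.5]
width: 0.0173
gripper_force: 60.0
t: 43.83
eef_pos: [0.4825, 0.3099, 0.0237]
ee_rot: [3.141, 0.001, -0.07]
force: [0.0, -0.5, -1.3]
width: 0.0174
gripper_force: 60.0
t: 44.25
eef_pos: [0.4847, 0.3117, 0.0293]
ee_rot: [-3.138, -0.003, -0.07]
force: [0.9, 0.0, -0.1]
width: 0.0172
gripper_force: 60.0
```

```bash
python3 -m crank '[{"dx":0,"dy":0.001,"dz":-0.01,"twist":-3.3,"grip":-1},{"dx":0,"dy":0.001,"dz":-0.02,"twist":-3.3,"grip":-1},{"dx":0,"dy":0.001,"dz":-0.03,"twist":-3.3,"grip":-1},{"dx":0,"dy":0.001,"dz":-0.038,"twist":-3.3,"grip":-1},{"dx":0,"dy":0.001,"dz":-0.038,"twist":-3.3,"grip":-1}]' 60
python3 -m crank '[{"dx":0,"dy":0,"dz":-0.001,"twist":0,"grip":-1},{"dx":0,"dy":0,"dz":-0.002,"twist":0,"grip":-1},{"dx":0,"dy":0,"dz":-0.003,"twist":0,"grip":-1},{"dx":0,"dy":0,"dz":-0.003,"twist":0,"grip":-1},{"dx":0,"dy":0,"dz":-0.003,"twist":0,"grip":-1}]' 60
```

```text
t: 44.67
eef_pos: [0.4826, 0.3104, -0.0128]
ee_rot: [3.139, 0.002, -0.127]
force: [0.3, 0.2, -0.9]
width: 0.0172
gripper_force: 60.0
t: 45.08
eef_pos: [0.4836, 0.3115, -0.0138]
ee_rot: [-3.141, -0.0, -0.128]
force: [-0.0, 0.8, -0.8]
width: 0.0175
gripper_force: 60.0
```

```bash
python3 -m crank '[{"dx":0,"dy":0,"dz":-0.001,"twist":0,"grip":-1},{"dx":0,"dy":0,"dz":-0.002,"twist":0,"grip":-1},{"dx":0,"dy":0,"dz":-0.003,"twist":0,"grip":-1},{"dx":0,"dy":0,"dz":-0.003,"twist":0,"grip":-1},{"dx":0,"dy":0,"dz":-0.003,"twist":0,"grip":-1}]' 60
python3 -m crank '[{"dx":0,"dy":0,"dz":-0.0005,"twist":0,"grip":-1},{"dx":0,"dy":0,"dz":-0.001,"twist":0,"grip":-1},{"dx":0,"dy":0,"dz":-0.001,"twist":0,"grip":-1},{"dx":0,"dy":0,"dz":-0.001,"twist":0,"grip":-1},{"dx":0,"dy":0,"dz":-0.001,"twist":0,"grip":-1}]' 60
```

```text
t: 45.5
eef_pos: [0.4835, 0.3113, -0.0171]
ee_rot: [3.141, 0.0, -0.128]
force: [0.1, -0.1, -0.5]
width: 0.0173
gripper_force: 60.0
t: 45.92
eef_pos: [0.4836, 0.3114, -0.0174]
ee_rot: [-3.141, -0.0, -0.127]
force: [-2.8, -0.8, 6.2]
width: 0.0173
gripper_force: 60.0
```

Wedge is on the floor. Release to a moderate opening, then rise.

```bash
python3 -m crank '[{"dx":0,"dy":0,"dz":0.0005,"twist":0,"grip":-0.2},{"dx":0,"dy":0,"dz":0.0005,"twist":0,"grip":0},{"dx":0,"dy":0,"dz":0.0005,"twist":0,"grip":0},{"dx":0,"dy":0,"dz":0.0005,"twist":0,"grip":0},{"dx":0,"dy":0,"dz":0.0005,"twist":0,"grip":0}]' 20
python3 -m crank '[{"dx":0,"dy":0,"dz":0,"twist":0,"grip":0},{"dx":0,"dy":0,"dz":0.02,"twist":0,"grip":0},{"dx":0,"dy":0,"dz":0.05,"twist":0,"grip":0},{"dx":0,"dy":0,"dz":0.09,"twist":0,"grip":0},{"dx":0,"dy":0,"dz":0.13,"twist":0,"grip":0}]' 20
python3 -m crank '[{"dx":0,"dy":0.01,"dz":0.03,"twist":0,"grip":0},{"dx":0,"dy":0.03,"dz":0.06,"twist":0,"grip":0},{"dx":-0.02,"dy":0.05,"dz":0.09,"twist":0,"grip":0},{"dx":-0.05,"dy":0.08,"dz":0.1,"twist":0,"grip":0},{"dx":-0.05,"dy":0.08,"dz":0.1,"twist":0,"grip":0}]' 20
python3 - <<'E'
from h import *
a=arm.grab_frame('scene')[:,:,::-1];b=arm.grab_frame('top')[:,:,::-1];w=arm.grab_frame('wrist')[:,:,::-1]
A=crop(a,340,120,200,200,2);B=crop(b,140,120,260,160,1.5)
W=cv2.resize(w,(390,292))
R_=np.zeros((540,400,3),np.uint8);R_[:240,:390]=B;R_[244:536,:390]=W
L_=np.zeros((540,400,3),np.uint8);L_[:400]=A
cv2.imwrite('pics/fin.png',np.hstack([L_,R_]))
E
```

```text
t: 46.33
eef_pos: [0.4835, 0.3114, -0.0177]
ee_rot: [3.141, 0.0, -0.128]
force: [-0.8, -0.9, -0.3]
width: 0.0423
gripper_force: 0.0
t: 46.75
eef_pos: [0.4829, 0.3106, 0.1132]
ee_rot: [3.14, 0.001, -0.128]
force: [-0.1, 1.6, -0.8]
width: 0.0439
gripper_force: 0.0
t: 47.17
eef_pos: [0.4318, 0.396, 0.2161]
ee_rot: [-3.135, -0.002, -0.125]
force: [-0.0, -0.0, -1.1]
width: 0.0439
gripper_force: 0.0
```

View pics/fin.png

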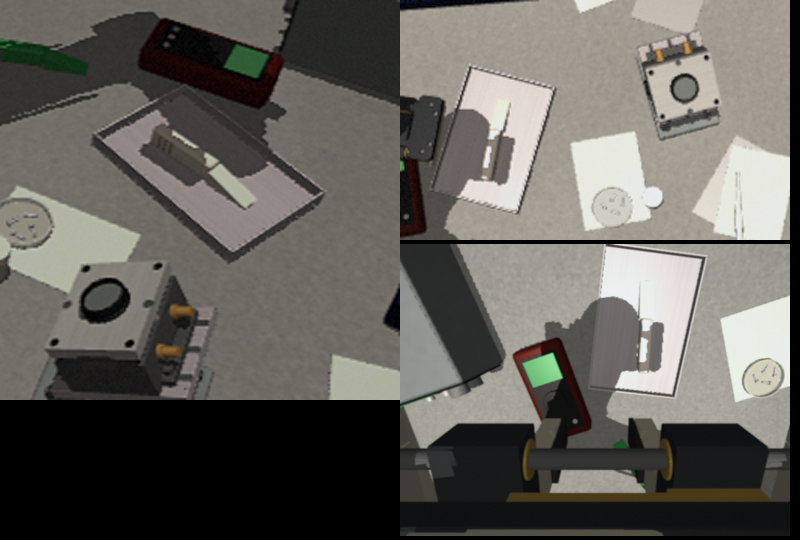

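```bash
python3 -c "
from station import arm
print(arm.job_done())"
```

```text
the job is handed in; nothing more can be done
None
```

I handed the job in at about 47 s: the cover stands about 6.8 mm off the body on the left and 7.4 mm on the right by touch measurements (good to about ±0.4 mm), was raised by turns with the wedge only, and the wedge lies flat in its tray again with the things around it apparently undisturbed; because the gripper can't tilt, I lifted each side with a blade corner about 4 mm into its slot instead of driving the blade in fully.

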